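# Finish the candle and soap gift set

## Robot

A 6-joint arm with a two-finger parallel gripper is mounted at the origin on the work surface. World frame = base frame: x ahead of the robot, y to its left, z up, the work surface at z = 0. Lengths are in m, angles in rad, forces in N, time in s.
With the tool pointing down it reaches from about 0.425 to 0.95 m from the base axis. Payload 3.5 kg.
Tool frame: the origin (TCP) lies midway between the tips of the shut fingers; the grasp point (between the pads) lies ctrl.grasp_offset behind it (ctrl.grasp_offset is the distance from the TCP to the grasp point, in m); x points along the fingers, y is the direction in which the jaws open and shut, and the axes are right-handed (so a half turn about x gives the same grasp; the last joint's range is limited). The gripper opens to 85 mm and grips with 20 to 120 N. Pads are 22 mm wide; open, the fingers measure 114 mm over their backs; the gripper's body (76 mm by 85 mm) begins 54 mm behind the grasp point. The pads swing forward as they close: fully open they stand 13 mm farther back than shut.
Start: joints at [0.993, 0.286, 1.577, -0, 1.279, -0.15], TCP at [0.28, 0.614, 0.231] pointing down, gripper open.
Joint ranges: [-2.77, 2.77], [-0.9, 2.22], [0.21, 2.48], [-1.53, 4.67], [0.24, 2.81], [-2.84, 2.84]. Speed limits (rad/s): [2.79, 2.79, 3.14, 3.14, 3.14, 3.14].

## Interface

Orientations are given as a unit quaternion [x, y, z, w].
In Python, from plant import readout, read_camera, sign_off, ctrl gives the robot as it stands.
- The arm moves only by the tool drive_tool, never from a script. Its argument "steps" is a list of rows, each a list of 5 numbers: the shift along the tool's x, y, z in cm, then the turn about the tool's x in degrees, then the opening, from 0 (shut) to 1 (fully open). A call has 1 to 10 rows; each row shifts and turns the commanded pose from where the row before left it, along the tool's axes as they then stand; what a row does not reach is not made up. A row lasts 1/10 s, in which the tool goes at most 50 mm and 8.59 degrees, less where a joint would pass 70% of its speed; a pose out of reach is approached as far as the arm can. A call is refused whole if a number of a shift passes 5 or a number of a turn 8.59, either way. A call with a gripper value outside its range is refused whole. The fingers move at their own pace and stop on an object; "force" is the grip in N (left out, the last holds). Time passes only in rows, so rows that do not move let the fingers close. It gives the time, the measured TCP pose, the force and the opening at its end, in the units of the state.
- readout.get_state(): the state, without advancing time (a new reading comes with each control period).
- read_camera(name): name is "scene" or "top"; returns a dict with "frame" (400x640x3 uint8, red, green, blue), "vertical_fov" (degrees; the focal length in pixels is half the picture's height over the tangent of half this angle, whatever the lens; pixels are square), "cx", "cy" (the principal point, pixels), "k1" (the pictures are not rectified: a ray, as slopes to the right and down, at radius r is drawn at 1 + k1 r^2 times it, then the intrinsics apply), "eye" and "orientation" of the camera in the world. Camera axes: x right, y up, looking along -z (the intrinsics and any distortion apply to the point x, -y, -z); pixel columns grow to the right and rows downward; lengths in m; the calibration is good to about 2 mm. A picture is of the moment at which its call begins. There is no depth.
- sign_off(): hands the job in, once; it reports no verdict.
The state is a dict: "time": time; "qpos": joint angles; "dq": joint speeds; "joint_efforts": joint torques, N m; "eef_pos": TCP position; "tcp_rot": TCP orientation; "contact_force": force on the tool from outside, world axes, zero at the start; "wrist_torque": the same for the moment, N m; "opening": opening from 0.0 (shut) to 1.0 (fully open).
Only numpy, scipy, OpenCV 4.12 (cv2) and the standard library are available. Lean on these libraries where they do the work, as an engineer would, in place of code of your own. Each camera call takes 0.05 s, during which the arm holds its last target. There are 200 camera calls.

## Task

Finish the gift set in the wooden tray: put the bone folder that was left lying on it into the grey pen tray, set every soap bar that is on the table flat and square in a pocket of its own, and close the candle jar: set the lid on level, turn it back anticlockwise until it drops into the thread, then screw it clockwise fully home. Leave the cup standing where it is.

Things in the scene. Friction and masses are not known exactly. Their poses are not given: they have to be found in the camera images.
- tray: Pale wooden tray, 100 x 520 x 20 mm, fixed; origin centre of its underside, y axis along its length. From its -y end: four soap pockets, then at tray y = +205 mm the white candle jar, bonded in (cannot move or turn): body 64 mm square up to 52 mm above the table, then a round neck 43 mm in diameter (51 over the threads) with a bevelled top; threads low on it, plain above; mouth at 96 mm.
- lid: Round wooden screw lid, 64 mm diameter, 68 mm high, 150 g, standing right way up; origin centre of its underside (skirt edge), z up. On top a bar grip, 52 mm long (along its x), 16 mm wide, 48 to 68 mm above the origin. Bore 56 mm, with ribs that guide it on the neck (0.7 mm play) and near the edge three lugs 120 degrees apart (3.5 mm thick, centres 3.5 mm above the origin). Clockwise from above screws it down.
- lid_lug (a point): Point on one of the lid's three lugs: 26 mm from the lid's axis along the lid's x, 3.5 mm above its origin.
- jar_mouth (a point): Centre of the jar's mouth, on the neck's axis, 96 mm above the table; axes as the tray's. Three-start thread, lead 25.5 mm. Put down, the lid rests level on top of the thread (its origin 57 to 69 mm above the table), where small stops block it clockwise. Turned anticlockwise, up to 2 rad, it climbs up to 6 mm, then drops 8 mm: caught. It may also be caught at once.
- folder: Dark wooden bone folder (creasing tool) lying on the tray across the pockets, 131 x 22 x 10 mm, its tip rounded; origin on its underside, x along its length (from -72 to +59 mm).
- pen_tray: Shallow grey pen tray on the table to the robot's right, fixed, 200 x 110 x 18 mm, walls and floor 5 mm; origin centre of its underside, x along its length.
- pocket0 (a point): Centre of the floor of soap pocket 0 (0 is farthest from the jar): 72 mm along the tray's y, 50 mm along its x, 12 mm deep, floor 8 mm above the table; axes as the tray's.
- pocket1 (a point): Centre of the floor of soap pocket 1 (0 is farthest from the jar): 72 mm along the tray's y, 50 mm along its x, 12 mm deep, floor 8 mm above the table; axes as the tray's.
- pocket2 (a point): Centre of the floor of soap pocket 2 (0 is farthest from the jar): 72 mm along the tray's y, 50 mm along its x, 12 mm deep, floor 8 mm above the table; axes as the tray's.
- pocket3 (a point): Centre of the floor of soap pocket 3 (0 is farthest from the jar): 72 mm along the tray's y, 50 mm along its x, 12 mm deep, floor 8 mm above the table; axes as the tray's.
- home0 (a point): Where a lug of the lid lies when the lid is home: on the jar's thread, 57 mm above the table, 26 mm from the neck's axis (one of three, 120 degrees apart). Once caught (lid origin 58 to 62 mm up; a stop blocks it anticlockwise), 1.4 to 1.9 rad clockwise brings the lid down to a hard stop: home, lid origin 53 to 55 mm up. The thread has 1 to 1.5 mm of play and turns easily.
- home1 (a point): Where a lug of the lid lies when the lid is home: on the jar's thread, 57 mm above the table, 26 mm from the neck's axis (one of three, 120 degrees apart). Once caught (lid origin 58 to 62 mm up; a stop blocks it anticlockwise), 1.4 to 1.9 rad clockwise brings the lid down to a hard stop: home, lid origin 53 to 55 mm up. The thread has 1 to 1.5 mm of play and turns easily.
- home2 (a point): Where a lug of the lid lies when the lid is home: on the jar's thread, 57 mm above the table, 26 mm from the neck's axis (one of three, 120 degrees apart). Once caught (lid origin 58 to 62 mm up; a stop blocks it anticlockwise), 1.4 to 1.9 rad clockwise brings the lid down to a hard stop: home, lid origin 53 to 55 mm up. The thread has 1 to 1.5 mm of play and turns easily.
- bar0: Ivory soap bar, 68 x 46 x 32 mm, about 130 g (absent in some starts); origin centre of its underside, x along its length, z up. May go in any pocket, either end first, this side up.
- bar1: Ivory soap bar, 68 x 46 x 32 mm, about 130 g (absent in some starts); origin centre of its underside, x along its length, z up. May go in any pocket, either end first, this side up.
- bar2: Ivory soap bar, 68 x 46 x 32 mm, about 130 g (absent in some starts); origin centre of its underside, x along its length, z up. May go in any pocket, either end first, this side up.
- bar3: Ivory soap bar, 68 x 46 x 32 mm, about 130 g (absent in some starts); origin centre of its underside, x along its length, z up. May go in any pocket, either end first, this side up.
- mug: Bystander: white cup, 75 mm high, 68 mm across, standing among the bars; to be left alone.
Not all that is in view belongs to the job. Leave any orange or pink look-alike of the bar2 alone.

How it is judged:
On the way:
1. the lid rests level on the jar's neck, not yet screwed down (horizontal distance between lid and jar_mouth below 0.005 m and angle between lid's own z axis and vertical below 0.1 rad and height (world z) of lid between 0.0555 and 0.078 m), for 0.2 s.
At the end, for the whole second after the job is handed in: Every soap bar present lies in a pocket (within 4 mm of its centre, no more than 3 mm above its floor, level); the lid is level and screwed home (its lug within 6 mm of a home point); the folder lies in the pen tray; all at rest (((horizontal distance between bar0 and pocket0 below 0.004 m and z of bar0 in the frame of pocket0 below 0.003 m and angle between bar0's own z axis and vertical below 0.06 rad and angle between the x axis of bar0 and the y axis of pocket0, either way round below 0.12 rad) or (horizontal distance between bar0 and pocket1 below 0.004 m and z of bar0 in the frame of pocket1 below 0.003 m and angle between bar0's own z axis and vertical below 0.06 rad and angle between the x axis of bar0 and the y axis of pocket1, either way round below 0.12 rad) or (horizontal distance between bar0 and pocket2 below 0.004 m and z of bar0 in the frame of pocket2 below 0.003 m and angle between bar0's own z axis and vertical below 0.06 rad and angle between the x axis of bar0 and the y axis of pocket2, either way round below 0.12 rad) or (horizontal distance between bar0 and pocket3 below 0.004 m and z of bar0 in the frame of pocket3 below 0.003 m and angle between bar0's own z axis and vertical below 0.06 rad and angle between the x axis of bar0 and the y axis of pocket3, either way round below 0.12 rad)) and ((horizontal distance between bar1 and pocket0 below 0.004 m and z of bar1 in the frame of pocket0 below 0.003 m and angle between bar1's own z axis and vertical below 0.06 rad and angle between the x axis of bar1 and the y axis of pocket0, either way round below 0.12 rad) or (horizontal distance between bar1 and pocket1 below 0.004 m and z of bar1 in the frame of pocket1 below 0.003 m and angle between bar1's own z axis and vertical below 0.06 rad and angle between the x axis of bar1 and the y axis of pocket1, either way round below 0.12 rad) or (horizontal distance between bar1 and pocket2 below 0.004 m and z of bar1 in the frame of pocket2 below 0.003 m and angle between bar1's own z axis and vertical below 0.06 rad and angle between the x axis of bar1 and the y axis of pocket2, either way round below 0.12 rad) or (horizontal distance between bar1 and pocket3 below 0.004 m and z of bar1 in the frame of pocket3 below 0.003 m and angle between bar1's own z axis and vertical below 0.06 rad and angle between the x axis of bar1 and the y axis of pocket3, either way round below 0.12 rad)) and ((horizontal distance between bar2 and pocket0 below 0.004 m and z of bar2 in the frame of pocket0 below 0.003 m and angle between bar2's own z axis and vertical below 0.06 rad and angle between the x axis of bar2 and the y axis of pocket0, either way round below 0.12 rad) or (horizontal distance between bar2 and pocket1 below 0.004 m and z of bar2 in the frame of pocket1 below 0.003 m and angle between bar2's own z axis and vertical below 0.06 rad and angle between the x axis of bar2 and the y axis of pocket1, either way round below 0.12 rad) or (horizontal distance between bar2 and pocket2 below 0.004 m and z of bar2 in the frame of pocket2 below 0.003 m and angle between bar2's own z axis and vertical below 0.06 rad and angle between the x axis of bar2 and the y axis of pocket2, either way round below 0.12 rad) or (horizontal distance between bar2 and pocket3 below 0.004 m and z of bar2 in the frame of pocket3 below 0.003 m and angle between bar2's own z axis and vertical below 0.06 rad and angle between the x axis of bar2 and the y axis of pocket3, either way round below 0.12 rad)) and ((horizontal distance between bar3 and pocket0 below 0.004 m and z of bar3 in the frame of pocket0 below 0.003 m and angle between bar3's own z axis and vertical below 0.06 rad and angle between the x axis of bar3 and the y axis of pocket0, either way round below 0.12 rad) or (horizontal distance between bar3 and pocket1 below 0.004 m and z of bar3 in the frame of pocket1 below 0.003 m and angle between bar3's own z axis and vertical below 0.06 rad and angle between the x axis of bar3 and the y axis of pocket1, either way round below 0.12 rad) or (horizontal distance between bar3 and pocket2 below 0.004 m and z of bar3 in the frame of pocket2 below 0.003 m and angle between bar3's own z axis and vertical below 0.06 rad and angle between the x axis of bar3 and the y axis of pocket2, either way round below 0.12 rad) or (horizontal distance between bar3 and pocket3 below 0.004 m and z of bar3 in the frame of pocket3 below 0.003 m and angle between bar3's own z axis and vertical below 0.06 rad and angle between the x axis of bar3 and the y axis of pocket3, either way round below 0.12 rad)) and (distance between lid_lug and home0 below 0.006 m or distance between lid_lug and home1 below 0.006 m or distance between lid_lug and home2 below 0.006 m) and angle between lid's own z axis and vertical below 0.08 rad and x of folder in the frame of pen_tray between -0.07 and 0.07 m and y of folder in the frame of pen_tray between -0.05 and 0.05 m and height (world z) of folder below 0.013 m and linear speed of each of bar0, bar1, bar2, bar3, lid, folder below 0.02 m/s); the robot touches nothing.
It fails at once if the cup is knocked over or pushed more than 6 cm (angle between mug's own z axis and vertical above 0.6 rad or distance of mug from where it was at the start of the episode above 0.06 m).
Of bar0, bar1, bar2, bar3 only 2 to 4 are there at a start; the rules pass over those that are not, and their reading is None.
At some moment in a run one of bar0, bar1, bar2, bar3 may be knocked a few centimetres aside while the robot is not near it.
Once in a run the grip may slacken for a moment while it holds something.
It also fails if it takes over 210 s, if anything falls off the work surface, if the arm or the gripper's body presses on something with over 40 N, if the wrist force passes 120 N, or if a joint passes its speed limit or range.

## Working session

There is one attempt and no reset: what is moved stays moved. The work goes in short steps, Python scripts to look and compute and a tool call to move; the robot and the scene stay as the last step left them, time stands still between calls to the robot, and variables do not carry over. Pictures are saved under pics/ and viewed, about 12 in all and at most 16, crops included, and the job is handed in when it is done.

Besides the shell and the picture viewer there is one more tool, called after ">>>" by a JSON object that holds its "op" and its "data", one argument or row to a line. drive_tool: Moves the arm, as the interface text tells. Its arguments: {"type":"object","properties":{"steps":{"type":"array","items":{"type":"array","items":{"type":"number"}}},"force":{"type":"number"}},"required":["steps"]}

```bash
ls; mkdir -p pics; cat > h.py <<'E'
import numpy as np, cv2
from scipy.spatial.transform import Rotation as R
from plant import readout, read_camera, sign_off, ctrl
def cam(n):
    c=read_camera(n); return c
def ray(c,uv):
    f=c["frame"].shape[0]/2/np.tan(np.radians(c["vertical_fov"])/2)
    uv=np.atleast_2d(np.asarray(uv,float)); d=(uv-[c["cx"],c["cy"]])/f
    x=d.copy()
    for _ in range(30): x=d/(1+c["k1"]*(x**2).sum(1,keepdims=True))
    v=np.c_[x[:,0],-x[:,1],-np.ones(len(x))]
    return np.array(c["eye"]),R.from_quat(c["orientation"]).apply(v)
def plane(c,uv,z):
    e,v=ray(c,uv); return (e+v*((z-e[2])/v[:,2:3]))[:,:2]
def proj(c,P):
    f=c["frame"].shape[0]/2/np.tan(np.radians(c["vertical_fov"])/2)
    p=R.from_quat(c["orientation"]).inv().apply(np.atleast_2d(P)-np.array(c["eye"]))
    s=np.c_[p[:,0],-p[:,1]]/-p[:,2:3]; s=s*(1+c["k1"]*(s**2).sum(1,keepdims=True))
    return s*f+[c["cx"],c["cy"]]
def save(c,name,s=1,box=None):
    im=c["frame"][:,:,::-1]
    if box: im=im[box[1]:box[3],box[0]:box[2]]
    cv2.imwrite("pics/"+name,cv2.resize(im,None,fx=s,fy=s,interpolation=cv2.INTER_CUBIC))
E
python3 - <<'E'
from h import *
for n in("scene","top"):
    c=cam(n); save(c,n+"0.png",1.25); print(n,{k:v for k,v in c.items() if k!="frame"})
print(readout.get_state(),ctrl.grasp_offset)
E
```

```text
pics
scene {'vertical_fov': 50.933939562242415, 'cx': 316.29580726968527, 'cy': 205.9332325221213, 'k1': -0.08106043309378735, 'eye': array([0.85493908, 0.34532375, 0.9951841 ]), 'orientation': array([0.09092132, 0.24716834, 0.89459047, 0.36103879])}
top {'vertical_fov': 56.64963794958791, 'cx': 326.249192307693, 'cy': 199.68348089279277, 'k1': -0.03387823376195468, 'eye': array([ 0.39481037, -0.04050275,  0.93000695]), 'orientation': array([ 0.04390311, -0.0395717 , -0.70348507,  0.70824808])}
{'time': 0.1, 'qpos': array([ 9.93005383e-01,  2.87108905e-01,  1.57802124e+00, -4.26498882e-05,
        1.27860595e+00, -1.49959739e-01]), 'dq': array([-0.00021206, -0.00083182, -0.00202168,  0.00177185,  0.00011053,
        0.001856  ]), 'joint_efforts': array([-8.74628370e-07, -4.07294977e+01, -2.93699312e+01, -1.22898537e-04,
        3.35879733e-03, -1.94130348e-05]), 'eef_pos': array([0.279687  , 0.61367819, 0.23006935]), 'tcp_rot': array([ 0.14939251,  0.69124656, -0.15081919,  0.69073413]), 'contact_force': array([ 0.1106596 , -1.38751612, -0.13287081]), 'wrist_torque': array([ 0.00374648, -0.00580978, -0.01229513]), 'opening': 1.0003957179703147} 0.0187
```

View pics/scene0.png

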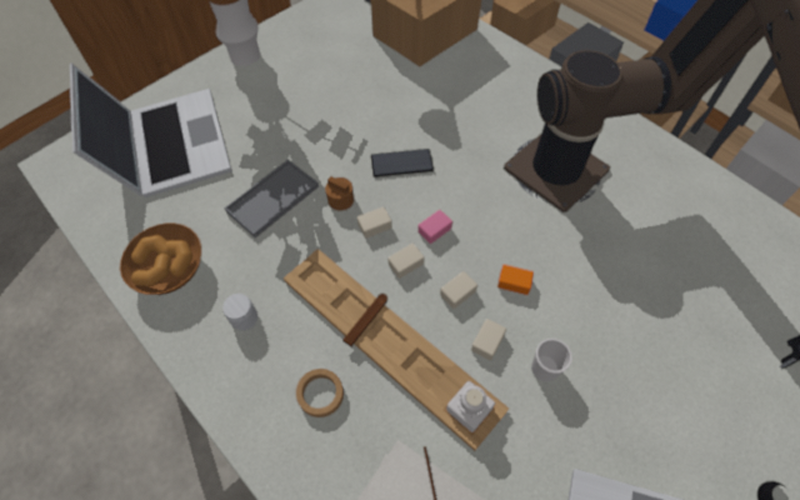

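View pics/top0.png

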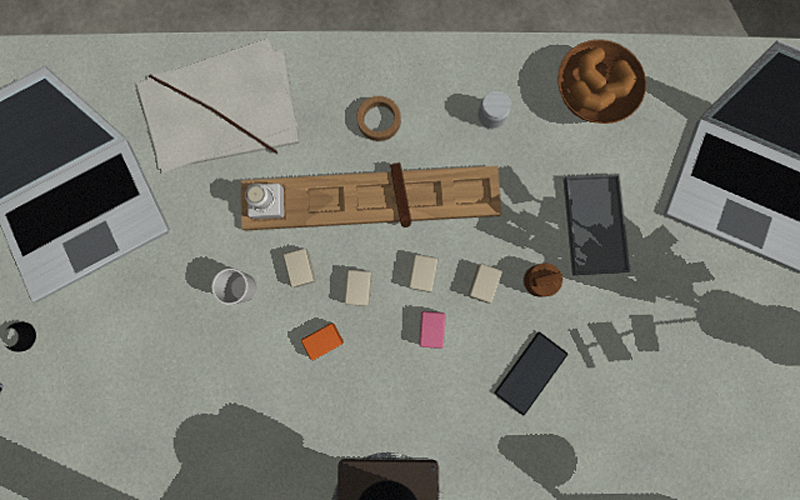

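Scene: four ivory bars (top-view px/1.25 about (298,268), (358,287), (423,272), (486,283)), the cup (232,287), the lid (543,280), the pen tray (597,224), the jar (262,198), and the folder (400,195). Pink and orange look-alikes are nearer the robot.

```bash
python3 - <<'E'
from h import *
c=cam("top"); im=c["frame"]; hsv=cv2.cvtColor(im,cv2.COLOR_RGB2HSV)
for n,(u,v) in dict(bar=(298,268),bar2=(423,272),wood=(440,214),wood2=(280,220),lid=(543,283),pen=(600,230),folder=(400,195),table=(450,350),neck=(258,193),jar=(275,205)).items():
    print(n,hsv[int(v/1.25),int(u/1.25)],im[int(v/1.25),int(u/1.25)])
c2=cam("scene")
np.savez("c0.npz",a=im,b=c2["frame"])
t=cv2.resize(im[120:250,180:500,::-1],None,fx=2.5,fy=2.5,interpolation=cv2.INTER_CUBIC)
s=cv2.resize(c2["frame"][120:370,215:465,::-1],None,fx=2.2,fy=2.2,interpolation=cv2.INTER_CUBIC)
cv2.imwrite("pics/t1.png",t);cv2.imwrite("pics/s1.png",s)
h2=cv2.cvtColor(c2["frame"],cv2.COLOR_RGB2HSV)
for u,v in [(376,217),(388,225),(459,284),(469,293),(400,220)]: print(h2[int(v/1.25),int(u/1.25)])
E
```

```text
bar [ 22  39 171] [171 164 145]
bar2 [ 21  40 177] [177 169 149]
wood [ 15 120 140] [140 108  74]
wood2 [ 16 119 135] [135 106  72]
lid [ 13 144  90] [90 61 39]
pen [100  16  48] [45 47 48]
folder [  8 156  59] [59 33 23]
table [ 39  16 160] [157 160 150]
neck [ 25  38 168] [168 164 143]
jar [  8   6 174] [174 171 170]
[ 20  30 172]
[ 19  38 106]
[ 21  30 169]
[ 19  37 111]
[ 34  11 159]
```

View pics/t1.png

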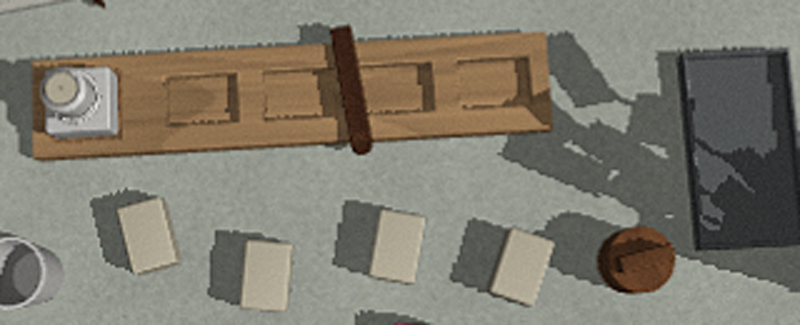

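View pics/s1.png

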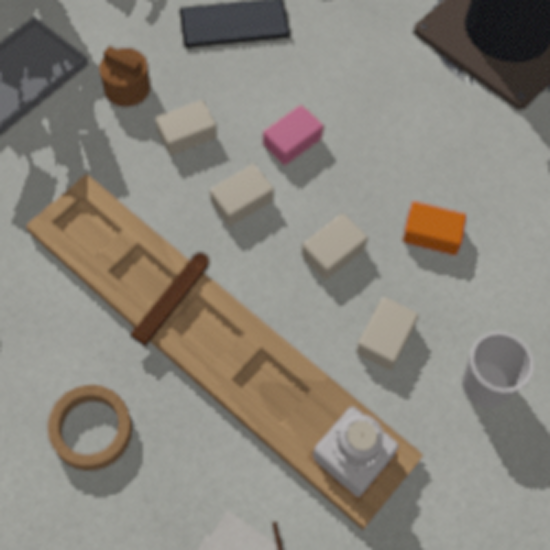

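```bash
cat > m.py <<'E'
from h import *
def cnts(m,amin,amax=1e9,s=4):
    M=cv2.resize(m.astype(np.uint8)*255,None,fx=s,fy=s,interpolation=cv2.INTER_CUBIC)>127
    cs,_=cv2.findContours(M.astype(np.uint8),cv2.RETR_EXTERNAL,cv2.CHAIN_APPROX_NONE)
    return [((k[:,0]+.5)/s-.5) for k in cs if amin<cv2.contourArea(k)/s/s<amax]
def rect(p):
    (x,y),(a,b),t=cv2.minAreaRect((p*1000).astype(np.float32)); 
    if a<b:a,b,t=b,a,t+90
    M=cv2.moments((p*1e4).astype(np.float32).reshape(-1,1,2)); cm=np.array([M['m10'],M['m01']])/M['m00']/10
    return f"rect ({x:.1f},{y:.1f}) cm ({cm[0]:.1f},{cm[1]:.1f}) {a:.1f}x{b:.1f} ang {((t+90)%180)-90:.1f}"
def bars(c,vmin=None):
    hsv=cv2.cvtColor(c["frame"],cv2.COLOR_RGB2HSV).astype(int); h,s,v=[hsv[:,:,i] for i in range(3)]
    m=(h>=14)&(h<=28)&(s>=23)&(s<=70)&(v>135)
    m=cv2.morphologyEx(m.astype(np.uint8),cv2.MORPH_OPEN,np.ones((3,3)))
    return cnts(m,200,900)
E
python3 - <<'E'
from m import *
d=np.load("c0.npz")
for n,k in(("top","a"),("scene","b")):
    c=cam(n); c["frame"]=d[k]
    hsv=cv2.cvtColor(d[k],cv2.COLOR_RGB2HSV).astype(int); h,s,v=[hsv[:,:,i] for i in range(3)]
    print(n)
    for p in bars(c): print(" bar",p.mean(0).round(),rect(plane(c,p,.032)))
    wood=(h>=9)&(h<=21)&(s>85)&(v>75)
    for p in cnts(wood,1500):
        print(" wood",p.mean(0).round(),rect(plane(c,p,.02)))
        ap=cv2.approxPolyDP(cv2.convexHull(p.astype(np.float32)),4,True)[:,0]
        for q in ap: print("   ",q.round(1),(plane(c,q,.02)*1e3).round(1),(plane(c,q,0)*1e3).round(1))
    fol=(h<=14)|(h>170); fol&=(s>110)&(v<75)
    for p in cnts(fol,150): print(" fold",p.mean(0).round(),rect(plane(c,p,.03)))
    lid=(h<=16)&(s>110)
    for p in cnts(lid,150,3000): print(" lid?",p.mean(0).round(),rect(plane(c,p,.048)))
    pen=(v<75)&(s<60)
    for p in cnts(pen,800,6000): print(" pen?",p.mean(0).round(),rect(plane(c,p,.018)))
E
```

```text
top
 bar [287. 230.] rect (425.9,60.9) cm (426.9,60.7) 66.9x47.8 ang 0.4
 bar [389. 226.] rect (437.5,-186.5) cm (437.6,-186.4) 67.2x44.6 ang -18.9
 bar [339. 218.] rect (456.6,-65.0) cm (456.3,-65.2) 67.0x45.5 ang -9.4
 bar [239. 214.] rect (465.6,178.5) cm (465.3,178.4) 66.8x46.0 ang 15.8
 wood [244. 161.] rect (601.6,144.3) cm (601.3,124.5) 317.6x105.2 ang -86.4
    [312.4 137.9] [[659.6   1.6]] [[665.4   2.5]]
    [319.1 175.4] [[563.6 -16.4]] [[567.3 -15.8]]
    [192.6 182.1] [[544.9 299.9]] [[548.1 307.4]]
    [192.9 143.6] [[643.6 304.4]] [[649.1 312. ]]
 wood [362. 154.] rect (618.4,-120.2) cm (619.5,-122.5) 196.2x105.2 ang -86.3
    [397.4 132.9] [[ 673.9 -213.1]] [[ 680.1 -216.8]]
    [400.1 171.4] [[ 575.  -218.2]] [[ 579.  -222.1]]
    [327.6 174.1] [[566.9 -37.5]] [[570.7 -37.4]]
    [320.9 136.6] [[662.9 -19.8]] [[668.8 -19.4]]
 wood [478.  64.] rect (860.3,-430.6) cm (865.9,-428.7) 186.1x176.7 ang -5.6
    [464.9  33.6] [[ 945.8 -396.7]] [[ 957.9 -404.5]]
    [489.1  32.6] [[ 949.8 -461.5]] [[ 961.9 -470.7]]
    [511.4  48.9] [[ 904.8 -518. ]] [[ 916.  -528.5]]
    [51
[... 4108 characters left out ...]
2 ang 5.6
 lid? [27. 95.] rect (872.4,-1055.6) cm (873.9,-1055.5) 230.7x77.9 ang -0.1
 lid? [625.  79.] rect (-607.9,287.0) cm (-607.2,295.2) 116.5x52.1 ang 37.7
 lid? [419.  12.] rect (-354.7,-392.2) cm (-361.0,-393.8) 228.0x194.2 ang 36.1
 lid? [338.  15.] rect (-107.3,-556.2) cm (-121.0,-578.8) 328.9x301.1 ang -44.6
 lid? [214.   6.] rect (161.7,-967.6) cm (151.5,-979.5) 134.3x112.5 ang -47.2
 pen? [221. 158.] rect (560.7,-404.1) cm (529.8,-414.2) 202.3x119.0 ang 3.9
 pen? [131. 115.] rect (654.2,-749.5) cm (654.3,-749.1) 264.2x96.7 ang 67.2
 pen? [ 84. 104.] rect (739.5,-928.9) cm (744.3,-922.2) 510.1x134.4 ang 67.2
 pen? [563.  28.] rect (-765.9,-6.3) cm (-773.1,-5.0) 544.2x99.6 ang 4.3
```

```bash
cat >> m.py <<'E'
def tool():
    s=readout.get_state(); M=R.from_quat(s["tcp_rot"]).as_matrix()
    return s,M,np.degrees(np.arctan2(M[1,1],M[0,1]))
def plan(x,y,z=None,jaw=None):
    "mm, deg: shift in tool axes (cm) and turn (deg, about tool x)"
    s,M,a=tool(); p=s["eef_pos"]*1e3
    t=np.array([x,y,p[2] if z is None else z]); d=M.T@(t-p)/10
    o=f"t {s['time']:.1f} at {p.round(1)} jaw {a:.1f} q1 {s['qpos'][0]:.2f} q6 {s['qpos'][5]:.2f} open {s['opening']:.3f} F {s['contact_force'].round(1)} | shift cm {d.round(2)}"
    if jaw is not None:
        D=(a-jaw+90)%180-90; o+=f" turn {D:.1f} (=> q6 opts via {D:.0f} or {D-180*np.sign(D):.0f})"
    print(o)
E
python3 - <<'E'
from m import *
d=np.load("c0.npz")
s,M,a=tool(); print(M.round(3)); plan(614,-14,150,102)
for n,k in(("top","a"),("scene","b")):
    c=cam(n); im=c["frame"]=d[k]
    hsv=cv2.cvtColor(im,cv2.COLOR_RGB2HSV).astype(int); h,s,v=[hsv[:,:,i] for i in range(3)]
    # neck disc
    m=(h>=14)&(h<=32)&(s>=23)&(s<=70)&(v>125)
    for p in cnts(m,30,300):
        q=plane(c,p,.096)*1e3
        if q[:,1].mean()>250 and 500<q[:,0].mean()<700: print(n,"neck",p.mean(0).round(1),rect(q/1e3))
u=[np.load("c0.npz")["a"][205:245,410:455,::-1],np.load("c0.npz")["b"][125:175,250:300,::-1],np.load("c0.npz")["b"][290:370,350:430,::-1],np.load("c0.npz")["a"][140:185,190:240,::-1]]
cv2.imwrite("pics/lid.png",np.hstack([cv2.resize(x,(390,390),interpolation=cv2.INTER_CUBIC) for x in u[:2]]))
cv2.imwrite("pics/lid.png",np.vstack([np.hstack([cv2.resize(x,(300,300),interpolation=cv2.INTER_CUBIC) for x in u[i:i+2]]) for i in (0,2)]))
E
```

```text
[[-0.     0.415  0.91 ]
 [-0.001  0.91  -0.415]
 [-1.    -0.001 -0.   ]]
t 0.3 at [279.9 614.  230.8] jaw 65.5 q1 0.99 q6 -0.15 open 0.998 F [-0.3 -0.1 -0. ] | shift cm [  8.11 -43.28  56.46] turn -36.5 (=> q6 opts via -37 or 143)
```

View pics/lid.png

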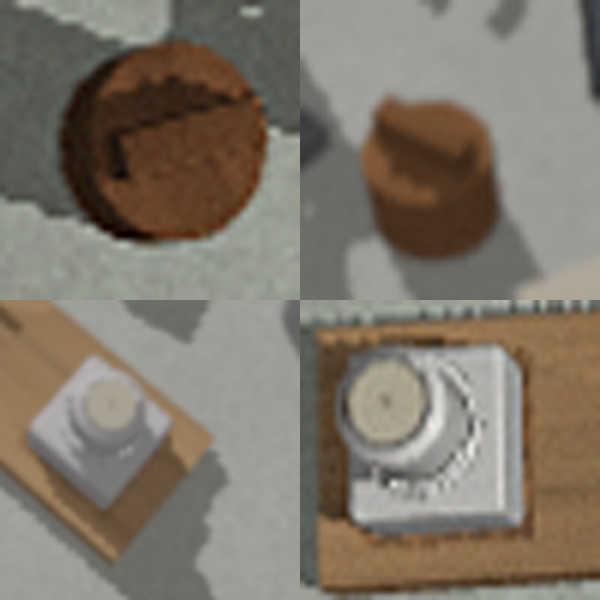

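Picture: the lid's bar is roughly along world y with a slight tilt, and the jar neck is a grey rim around an inset wax disc. Moving to the folder now.

>>> {"op": "drive_tool", "data": {
  "steps": [
    [0.5,-2.7,3.53,0,0.5],
    [0.5,-2.7,3.53,0,0.5],
    [0.5,-2.7,3.53,0,0.5],
    [0.5,-2.7,3.53,0,0.5],
    [0.5,-2.7,3.53,0,0.5],
    [0.5,-2.7,3.53,0,0.5],
    [0.5,-2.7,3.53,0,0.5],
    [0.5,-2.7,3.53,0,0.5],
    [0.5,-2.7,3.53,0,0.5],
    [0.5,-2.7,3.53,0,0.5]
  ],
  "force": 40
}}

```text
time: 1.4
eef_pos: [0.4898, 0.2204, 0.1815]
tcp_rot: [0.15, 0.691, -0.15, 0.691]
contact_force: [0.5, 0.3, 0.3]
opening: 0.499
```

>>> {"op": "drive_tool", "data": {
  "steps": [
    [0.5,-2.7,3.53,0,0.5],
    [0.5,-2.7,3.53,0,0.5],
    [0.5,-2.7,3.53,0,0.5],
    [0.5,-2.7,3.53,0,0.5],
    [0.5,-2.7,3.53,0,0.5],
    [0,0,0,-8,0.5],
    [0,0,0,-8,0.5],
    [0,0,0,-8,0.5],
    [0,0,0,-8,0.5],
    [0,0,0,-4.5,0.5]
  ]
}}

```text
time: 2.4
eef_pos: [0.5938, 0.0259, 0.1564]
tcp_rot: [-0.075, 0.703, 0.075, 0.703]
contact_force: [0.6, 1.1, 0.5]
opening: 0.5
```

```bash
python3 - <<'E'
from m import *
plan(613,-16,60,102)
c=cam("scene"); save(c,"s2.png",2.2,(200,90,470,340))
E
```

```text
t 2.4 at [593.8  25.9 156.4] jaw 102.2 q1 -0.13 q6 -1.91 open 0.500 F [0.6 1.1 0.5] | shift cm [ 9.64 -4.5   0.99] turn 0.2 (=> q6 opts via 0 or -180)
```

View pics/s2.png

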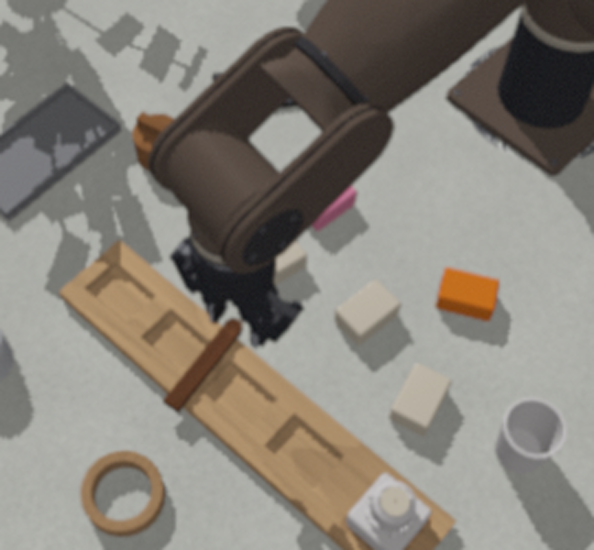

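The arm reached the folder cleanly; the folder's long axis runs from px (237,325) to (177,403).

>>> {"op": "drive_tool", "data": {
  "steps": [
    [1,-4.5,1,0,0.5],
    [4,0,0,0,0.5],
    [4,0,0,0,0.5],
    [2.7,0,0,0,0.5],
    [1,0,0,0,0.5],
    [0.9,0,0,0,0.5],
    [0,0,0,0,0],
    [0,0,0,0,0],
    [0,0,0,0,0],
    [0,0,0,0,0]
  ]
}}

```text
time: 3.45
eef_pos: [0.6138, -0.016, 0.0217]
tcp_rot: [-0.074, 0.702, 0.074, 0.704]
contact_force: [0.0, -0.5, -0.5]
opening: 0.24
```

>>> {"op": "drive_tool", "data": {
  "steps": [
    [0,0,0,0,0],
    [0,0,0,0,0],
    [-1,0,0,0,0],
    [-3,0,0,0,0],
    [-4,0,0,0,0],
    [0,0,0,0,0]
  ]
}}

```text
time: 4.05
eef_pos: [0.6172, -0.0167, 0.1075]
tcp_rot: [-0.075, 0.699, 0.073, 0.707]
contact_force: [0.9, 0.4, 0.4]
opening: 0.24
```

```bash
python3 - <<'E'
from m import *
plan(560,-407,100,94)
c=cam("scene"); save(c,"s3.png",2.2,(200,90,470,340))
E
```

```text
t 4.0 at [617.2 -16.7 107.5] jaw 102.0 q1 -0.19 q6 -1.97 open 0.240 F [0.9 0.4 0.4] | shift cm [  0.77 -36.99 -13.72] turn 8.0 (=> q6 opts via 8 or -172)
```

View pics/s3.png

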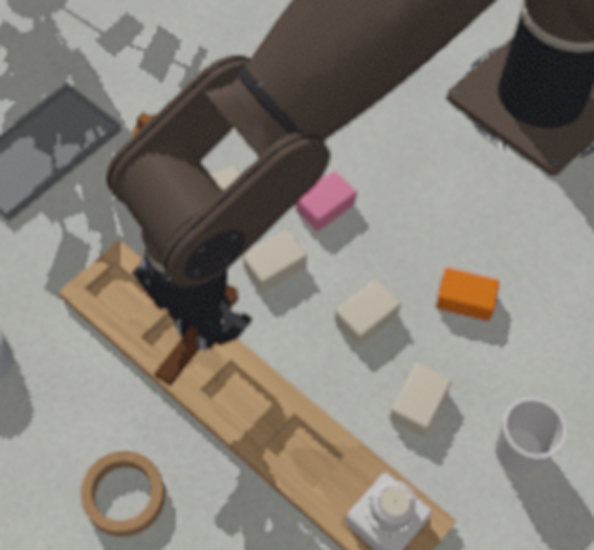

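Folder is held (opening 0.24, visible in the jaws near px (180,355)). Carrying it to the pen tray.

>>> {"op": "drive_tool", "data": {
  "steps": [
    [0,-4.11,-1.52,0,0],
    [0,-4.11,-1.52,0,0],
    [0,-4.11,-1.52,0,0],
    [0,-4.11,-1.52,0,0],
    [0,-4.11,-1.52,0,0],
    [0,-4.11,-1.52,0,0],
    [0,-4.11,-1.52,0,0],
    [0,-4.11,-1.52,0,0],
    [0,-4.11,-1.52,8,0],
    [0,0,0,0,0]
  ]
}}

```text
time: 5.1
eef_pos: [0.5538, -0.4112, 0.099]
tcp_rot: [-0.022, 0.707, 0.022, 0.706]
contact_force: [0.3, -0.4, -0.7]
opening: 0.243
```

```bash
python3 - <<'E'
from m import *
plan(560,-407,10,94)
E
```

```text
t 5.1 at [ 553.8 -411.2   99. ] jaw 93.6 q1 -0.79 q6 -2.42 open 0.243 F [ 0.3 -0.4 -0.7] | shift cm [8.9  0.39 0.66] turn -0.4 (=> q6 opts via -0 or 180)
```

>>> {"op": "drive_tool", "data": {
  "steps": [
    [3,0.4,0.6,0,0],
    [3,0,0,0,0],
    [2,0,0,0,0],
    [1,0,0,0,0],
    [0,0,0,0,0],
    [0,0,0,0,0.45],
    [0,0,0,0,0.45],
    [0,0,0,0,0.45],
    [0,0,0,0,0.45]
  ]
}}

```text
time: 6.0
eef_pos: [0.5619, -0.402, 0.0109]
tcp_rot: [-0.025, 0.706, 0.024, 0.707]
contact_force: [-0.7, -0.0, -0.7]
opening: 0.449
```

>>> {"op": "drive_tool", "data": {
  "steps": [
    [-1,0,0,0,0.45],
    [-4,0,0,0,0.45],
    [-5,0,0,0,0.45],
    [-4,0,0,0,0.45],
    [0,-3,-2,0,0.8],
    [0,0,0,0,0.8]
  ]
}}

```text
time: 6.6
eef_pos: [0.5433, -0.437, 0.1545]
tcp_rot: [-0.026, 0.705, 0.022, 0.708]
contact_force: [1.1, 0.9, -0.7]
opening: 0.774
```

```bash
python3 - <<'E'
from m import *
plan(438,-185,130,70)
for n in("top","scene"):
    c=cam(n)
    np.savez(f"c1{n}.npz",f=c["frame"])
    hsv=cv2.cvtColor(c["frame"],cv2.COLOR_RGB2HSV).astype(int); h,s,v=[hsv[:,:,i] for i in range(3)]
    for p in bars(c): print(n," bar",p.mean(0).round(),rect(plane(c,p,.032)))
    fol=((h<=14)|(h>170))&(s>110)&(v<90)
    for p in cnts(fol,60,900): print(" fold/lid",p.mean(0).round(),rect(plane(c,p,.015)))
t=cv2.resize(np.load("c1top.npz")["f"][120:250,180:500,::-1],None,fx=2.5,fy=2.5,interpolation=cv2.INTER_CUBIC)
cv2.imwrite("pics/t2.png",t)
E
```

```text
t 6.6 at [ 543.3 -437.   154.5] jaw 93.8 q1 -0.82 q6 -2.46 open 0.774 F [ 1.1  0.9 -0.7] | shift cm [ 2.26 25.86 -8.82] turn 23.8 (=> q6 opts via 24 or -156)
top  bar [286. 230.] rect (427.0,61.0) cm (426.9,61.3) 68.7x48.7 ang -4.2
top  bar [389. 226.] rect (437.8,-185.8) cm (437.6,-186.0) 68.4x45.9 ang -19.2
top  bar [339. 218.] rect (456.9,-64.8) cm (456.9,-64.8) 68.1x46.2 ang -9.9
top  bar [239. 214.] rect (465.1,176.6) cm (465.2,176.9) 71.2x50.3 ang 16.8
 fold/lid [429. 224.] rect (447.9,-289.8) cm (447.2,-285.6) 65.4x51.9 ang -34.8
 fold/lid [472. 179.] rect (558.7,-399.3) cm (559.8,-399.4) 129.9x25.4 ang 4.3
 fold/lid [171.  90.] rect (790.4,374.2) cm (791.5,375.7) 328.9x11.9 ang 59.0
 fold/lid [482.  55.] rect (890.4,-441.2) cm (890.6,-439.3) 29.8x24.4 ang 45.6
 fold/lid [460.  65.] rect (867.0,-383.7) cm (865.5,-376.8) 146.4x61.9 ang -5.1
scene  bar [391. 269.] rect (465.9,182.1) cm (466.1,181.9) 67.0x46.5 ang 14.7
scene  bar [367. 229.] rect (428.2,65.5) cm (428.8,65.5) 67.2x44.9 ang -3.9
scene  bar [324. 206.] rect (457.6,-61.0) cm (458.1,-61.2) 68.6x45.2 ang -9.8
scene  bar [299. 175.] rect (439.2,-182.6) cm (439.6,-182.5) 67.7x47.1 ang -21.2
 fold/lid [141. 221.] rect (833.1,-385.1) cm (838.5,-378.8) 85.7x43.8 ang 0.8
 fold/lid [122. 196.] rect (830.0,-488.8) cm (825.6,-489.5) 168.2x95.3 ang -13.2
 fold/lid [219. 160.] rect (559.7,-396.3) cm (558.6,-395.3) 128.3x24.1 ang 3.8
 fold/lid [271. 156.] rect (442.4,-297.7) cm (445.2,-292.3) 83.9x58.9 ang 46.3
 fold/lid [573.  95.] rect (-437.4,202.8) cm (-437.4,202.9) 72.6x49.6 ang 5.6
 fold/lid [28. 95.] rect (874.2,-1104.6) cm (873.5,-1103.6) 236.1x80.6 ang -0.4
```

View pics/t2.png

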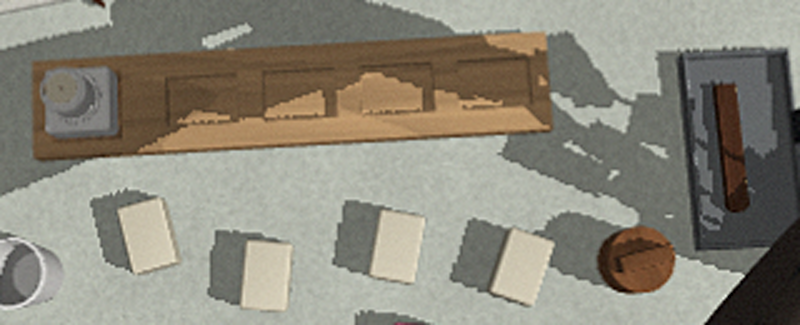

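Picture: the folder lies in the pen tray at px (730,147), and the four bars and the lid are undisturbed. Next I measure pocket edges with line profiles along the tray.

```bash
python3 - <<'E'
from m import *
d=np.load("c0.npz")
import cv2
C={"top":(np.array([609.3,43.3]),3.2),"scene":(np.array([610.5,46.0]),3.4)}
F={"top":[d["a"],np.load("c1top.npz")["f"]],"scene":[d["b"],np.load("c1scene.npz")["f"]]}
for n in C:
    c=cam(n); o,a=C[n]; a=np.radians(a); ex=np.array([np.cos(a),np.sin(a)]); ey=np.array([-ex[1],ex[0]])
    for i,f in enumerate(F[n]):
        g=cv2.cvtColor(f,cv2.COLOR_RGB2GRAY).astype(np.float32)
        def prof(ts,fn):
            P=np.array([[np.r_[(o+fn(t,w))/1e3,.02] for w in W] for t in ts])
            uv=proj(c,P.reshape(-1,3)).reshape(len(ts),len(W),2).astype(np.float32)
            return np.median(cv2.remap(g,uv[...,0],uv[...,1],cv2.INTER_LINEAR),axis=1)
        W=np.linspace(-15,15,9); ts=np.arange(-270,270,1.)
        p=cv2.GaussianBlur(prof(ts,lambda t,w:ex*w+ey*t).reshape(-1,1),(1,5),0).ravel(); gr=np.gradient(p)
        pk=[(int(ts[k]),round(float(gr[k]),1)) for k in range(2,len(ts)-2) if abs(gr[k])>2.5 and abs(gr[k])==abs(gr[k-2:k+3]).max()]
        print(n,i,"along y:",pk)
        for yc in(-200,-105,-10,85):
            W=np.linspace(yc-20,yc+20,9); tx=np.arange(-60,60,1.)
            p=cv2.GaussianBlur(prof(tx,lambda t,w:ex*t+ey*w).reshape(-1,1),(1,5),0).ravel(); gr=np.gradient(p)
            print("   x at",yc,[(int(tx[k]),round(float(gr[k]),1)) for k in range(2,len(tx)-2) if abs(gr[k])>2.5 and abs(gr[k])==abs(gr[k-2:k+3]).max()])
E
```

```text
top 0 along y: [(-268, 14.3), (-262, -10.0), (-243, -13.2), (-237, 2.8), (-227, 11.7), (-145, -12.6), (-132, 12.6), (-73, -14.1), (-51, 6.9), (-29, 12.6), (23, -4.0), (27, 2.7), (52, -10.7), (63, 14.7), (169, -5.6), (174, 19.1), (181, 15.1), (185, -5.8), (196, -4.7), (209, 3.5), (213, -7.3), (221, 4.9), (229, -3.9), (237, -3.1), (247, -12.2), (260, 4.1)]
   x at -200 [(-53, -18.2), (-48, 12.8), (-25, -10.4), (-20, 13.3), (-15, -2.6), (23, -8.8), (28, 11.9), (43, 3.1), (50, -5.9), (55, 12.6)]
   x at -105 [(-53, -17.0), (-49, 12.7), (-26, -9.8), (-21, 11.5), (22, -8.1), (27, 10.3), (31, -2.7), (49, -3.2), (54, 14.0)]
   x at -10 [(-54, -18.7), (-49, 12.2), (-26, -10.4), (-22, 13.6), (22, -9.4), (26, 9.2), (34, 3.0), (49, -5.5), (55, 11.0)]
   x at 85 [(-55, -18.5), (-50, 12.0), (-27, -9.3), (-23, 11.3), (-15, -4.5), (11, 4.0), (21, -7.2), (25, 9.5), (43, 3.6), (48, -4.3), (53, 13.7)]
top 1 along y: [(-261, -4.1), (-243, -4.6), (-239, 3.8), (-146, -3.3), (-133, 9.6), (-127, 4.1), (-47, -11.3), (-32, 14.4), (-27, -4.9), (-20, -11.7), (24, -3.1), (28, 3.7), (121, -5.2), (126, 4.7), (169,
[... 968 characters left out ...]
27, -7.6), (-20, 7.8), (47, -7.4), (53, 3.2), (57, 3.2)]
   x at -10 [(-52, -3.8), (-28, -7.9), (-20, 7.7), (47, -7.9), (53, 3.3)]
   x at 85 [(-53, -4.0), (-28, -7.5), (-21, 7.7), (15, 2.5), (47, -8.7), (52, 3.9), (57, 3.8)]
scene 1 along y: [(-259, -4.0), (-127, 6.7), (-49, -5.0), (-30, 7.5), (-8, -4.7), (169, 5.4), (234, -6.8), (258, 3.7)]
   x at -200 [(-58, 2.6), (-51, -3.2), (-27, -7.9), (-19, 7.8), (-14, -7.5), (42, 6.9), (49, -6.9), (53, 3.6), (57, 3.0)]
   x at -105 [(-52, -3.2), (-27, -8.0), (-20, 7.8), (11, -7.5), (52, 4.9)]
   x at -10 [(-52, -4.0), (-28, -8.0), (-20, 7.8), (-4, -5.4), (3, -4.1), (51, 5.1)]
   x at 85 [(-53, -3.9), (-28, -8.1), (-21, 8.1), (-12, -7.4), (51, 5.5)]
```

>>> {"op": "drive_tool", "data": {
  "steps": [
    [0.37,4.31,-1.47,0,0.8],
    [0.37,4.31,-1.47,0,0.8],
    [0.37,4.31,-1.47,0,0.8],
    [0.37,4.31,-1.47,0,0.8],
    [0.37,4.31,-1.47,0,0.8],
    [0.37,4.31,-1.47,0,0.8],
    [0,0,0,8,0.8],
    [0,0,0,8,0.8],
    [0,0,0,8,0.8],
    [0,0,0,0,0.8]
  ]
}}

```text
time: 7.8
eef_pos: [0.4375, -0.1801, 0.1275]
tcp_rot: [0.123, 0.697, -0.122, 0.696]
contact_force: [0.6, 0.9, -0.1]
opening: 0.801
```

```bash
python3 - <<'E'
from m import *
plan(438.5,-184.5,14,70)
E
```

```text
t 7.8 at [ 437.5 -180.1  127.5] jaw 70.1 q1 -0.61 q6 -1.83 open 0.801 F [ 0.6  0.9 -0.1] | shift cm [11.35 -0.38  0.26] turn 0.1 (=> q6 opts via 0 or -180)
```

>>> {"op": "drive_tool", "data": {
  "steps": [
    [3,-0.4,0.3,0,0.8],
    [4,0,0,0,0.8],
    [3,0,0,0,0.8],
    [1.3,0,0,0,0.8],
    [0,0,0,0,0.8],
    [0,0,0,0,0],
    [0,0,0,0,0],
    [0,0,0,0,0],
    [0,0,0,0,0],
    [0,0,0,0,0]
  ],
  "force": 50
}}

```text
time: 8.8
eef_pos: [0.4408, -0.1871, 0.0171]
tcp_rot: [0.122, 0.695, -0.123, 0.698]
contact_force: [-0.6, -0.4, 5.7]
opening: 0.524
```

>>> {"op": "drive_tool", "data": {
  "steps": [
    [0,0,0,0,0],
    [-1,0,0,0,0],
    [-3,0,0,0,0],
    [-3,0,0,0,0],
    [0,0,0,8.3,0],
    [0,0,0,8.3,0],
    [0,0,0,8.3,0],
    [0,0,0,8.3,0],
    [0,0,0,8.3,0],
    [0,0,0,8.3,0]
  ]
}}

```text
time: 9.8
eef_pos: [0.4386, -0.1856, 0.0851]
tcp_rot: [0.406, 0.579, -0.406, 0.578]
contact_force: [0.4, 0.1, -1.2]
opening: 0.525
```

>>> {"op": "drive_tool", "data": {
  "steps": [
    [0,0,0,8.3,0],
    [0,0,0,8.3,0],
    [0,0,0,0,0]
  ]
}}

```text
time: 10.1
eef_pos: [0.4387, -0.1857, 0.0851]
tcp_rot: [0.484, 0.516, -0.484, 0.515]
contact_force: [-0.3, 0.4, -1.0]
opening: 0.523
```

```bash
python3 - <<'E'
from m import *
plan(622.3,-161.8,60,3.5)
E
```

```text
t 10.1 at [ 438.7 -185.7   85.1] jaw 3.6 q1 -0.61 q6 -0.68 open 0.523 F [-0.3  0.4 -1. ] | shift cm [ 2.5  18.47 -1.23] turn 0.1 (=> q6 opts via 0 or -180)
```

>>> {"op": "drive_tool", "data": {
  "steps": [
    [0,4.6,-0.28,0,0],
    [0,4.6,-0.28,0,0],
    [0,4.6,-0.28,0,0],
    [0,4.6,-0.28,0,0],
    [1,0,0,0,0],
    [1,0,0,0,0],
    [0,0,0,0,0]
  ]
}}

```text
time: 10.8
eef_pos: [0.6192, -0.1624, 0.062]
tcp_rot: [0.483, 0.518, -0.485, 0.513]
contact_force: [-0.3, 0.3, -2.0]
opening: 0.521
```

```bash
python3 - <<'E'
from m import *
plan(622,-163,40,3.55)
for n in("top","scene"):
    c=cam(n)
    for p in bars(c): print(n," bar",p.mean(0).round(),rect(plane(c,p,.032)))
save(cam("scene"),"s4.png",5,(215,150,315,250))
E
```

```text
t 10.8 at [ 619.2 -162.4   62. ] jaw 3.7 q1 -0.41 q6 -0.48 open 0.521 F [-0.3  0.3 -2. ] | shift cm [2.2  0.29 0.08] turn 0.1 (=> q6 opts via 0 or -180)
top  bar [286. 230.] rect (427.1,61.3) cm (427.1,61.6) 68.9x48.9 ang -4.5
top  bar [239. 214.] rect (465.0,176.7) cm (465.1,177.1) 71.5x50.7 ang 16.1
scene  bar [391. 270.] rect (466.4,182.7) cm (466.6,182.3) 68.8x47.5 ang 17.7
scene  bar [367. 229.] rect (428.3,65.7) cm (428.7,65.8) 67.5x45.5 ang -4.7
scene  bar [253. 213.] rect (609.7,-179.4) cm (609.0,-176.2) 73.9x40.1 ang 76.8
scene  bar [324. 206.] rect (458.1,-60.8) cm (458.7,-60.7) 68.6x45.6 ang -9.7
```

View pics/s4.png

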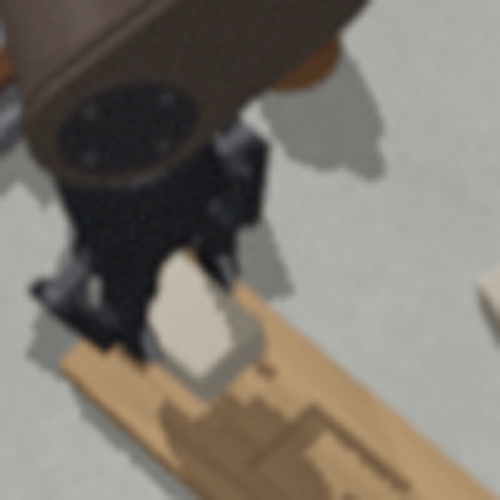

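Picture: the bar is held level over pocket 0 (end at about px (215,350)). Lowering it.

>>> {"op": "drive_tool", "data": {
  "steps": [
    [0,0.28,0.08,0,0],
    [1.2,0,0,0,0],
    [1,0,0,0,0],
    [0.3,0,0,0,0],
    [0.3,0,0,0,0],
    [0,0,0,0,0]
  ]
}}

```text
time: 11.55
eef_pos: [0.625, -0.1639, 0.0372]
tcp_rot: [0.484, 0.516, -0.484, 0.515]
contact_force: [0.5, 0.1, -1.9]
opening: 0.525
```

```bash
python3 - <<'E'
from m import *
plan(622,-163,30,3.55); s=tool()[0]; print(s["wrist_torque"].round(2))
E
```

```text
t 11.6 at [ 625.  -163.9   37.2] jaw 3.6 q1 -0.41 q6 -0.48 open 0.525 F [ 0.5  0.1 -1.9] | shift cm [ 0.72 -0.29 -0.11] turn 0.0 (=> q6 opts via 0 or -180)
[ 0.   -0.07  0.06]
```

>>> {"op": "drive_tool", "data": {
  "steps": [
    [0,-0.3,-0.1,0,0],
    [0,0,0,0,0],
    [0.2,0,0,0,0],
    [0.2,0,0,0,0],
    [0.2,0,0,0,0],
    [0,0,0,0,0],
    [0,0,0,0,0]
  ]
}}

```text
time: 12.25
eef_pos: [0.6221, -0.1652, 0.0335]
tcp_rot: [0.483, 0.515, -0.485, 0.516]
contact_force: [-5.2, -3.2, 8.1]
opening: 0.528
```

```bash
python3 - <<'E'
from m import *
plan(622,-163,30,3.55); s=tool()[0]; print(s["wrist_torque"].round(2))
E
```

```text
t 12.2 at [ 622.1 -165.2   33.5] jaw 3.7 q1 -0.42 q6 -0.48 open 0.528 F [-5.2 -3.2  8.1] | shift cm [ 0.35  0.   -0.22] turn 0.1 (=> q6 opts via 0 or -180)
[-0.37  0.87  0.19]
```

>>> {"op": "drive_tool", "data": {
  "steps": [
    [0,-0.15,0.15,0,0],
    [0,0,0,0,0],
    [0.2,0,0,0,0],
    [0.2,0,0,0,0],
    [0,0,0,0,0],
    [0,0,0,0,0]
  ]
}}

```text
time: 12.85
eef_pos: [0.6222, -0.1669, 0.031]
tcp_rot: [0.484, 0.514, -0.484, 0.517]
contact_force: [-4.9, -3.1, 12.4]
opening: 0.523
```

```bash
python3 - <<'E'
from m import *
plan(622,-163,30,3.55); s=tool()[0]; print(s["wrist_torque"].round(2))
E
```

```text
t 12.8 at [ 622.2 -166.9   31. ] jaw 3.6 q1 -0.42 q6 -0.48 open 0.523 F [-4.9 -3.1 12.4] | shift cm [ 0.1   0.01 -0.39] turn 0.1 (=> q6 opts via 0 or -180)
[0.03 0.81 0.19]
```

>>> {"op": "drive_tool", "data": {
  "steps": [
    [-0.2,-0.25,0.05,0,0],
    [0,0,0,0,0],
    [0.2,0,0,0,0],
    [0.2,0,0,0,0],
    [0.2,0,0,0,0],
    [0,0,0,0,0],
    [0,0,0,0,0]
  ]
}}

```text
time: 13.55
eef_pos: [0.6204, -0.1681, 0.029]
tcp_rot: [0.483, 0.514, -0.484, 0.518]
contact_force: [-6.2, -2.6, 21.3]
opening: 0.526
```

```bash
python3 - <<'E'
from m import *
plan(622,-163,30,3.55); s=tool()[0]; print(s["wrist_torque"].round(2))
save(cam("scene"),"s5.png",5,(215,150,315,250))
E
```

```text
t 13.6 at [ 620.4 -168.1   29. ] jaw 3.7 q1 -0.42 q6 -0.48 open 0.526 F [-6.2 -2.6 21.3] | shift cm [-0.1   0.19 -0.5 ] turn 0.1 (=> q6 opts via 0 or -180)
[-0.    1.17  0.16]
```

View pics/s5.png

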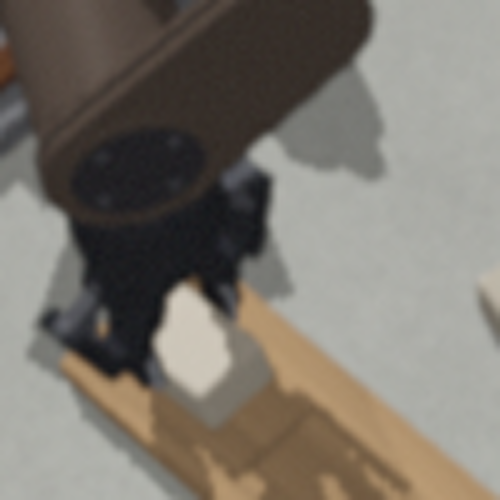

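```bash
python3 - <<'E'
from m import *
c=cam("scene"); a=np.radians(3.55); ex=np.array([np.cos(a),np.sin(a)]); ey=np.array([-ex[1],ex[0]]); o=np.array([610.1,45.2])
for n,u,z in(("botL",(210,425),.014),("botR",(270,385),.014),("botL",(210,425),.02),("botR",(270,385),.02),("topL",(205,393),.046),("topR",(232,350),.046),("topR?",(245,320),.046)):
    q=plane(c,(215+u[0]/5-.5,150+u[1]/5-.5),z)[0]*1e3-o; print(n,z,(q@ex).round(1),(q@ey).round(1))
E
```

```text
botL 0.014 17.6 -176.8
botR 0.014 -20.2 -170.5
botL 0.02 19.1 -174.0
botR 0.02 -18.4 -167.7
topL 0.046 14.8 -177.0
topR 0.046 -11.9 -185.0
topR? 0.046 -28.7 -192.9
```

>>> {"op": "drive_tool", "data": {
  "steps": [
    [-0.3,0,0,0,0],
    [0,0,0,0,0],
    [0,0,0,0,0.7],
    [0,0,0,0,0.75],
    [0,0,0,0,0.75],
    [-2,0,0,0,0.75],
    [-4,0,0,0,0.75],
    [-4,0,0,0,0.75],
    [0,-5,0,0,0.75],
    [0,-5,0,0,0.75]
  ]
}}

```text
time: 14.65
eef_pos: [0.5186, -0.1719, 0.1276]
tcp_rot: [0.484, 0.515, -0.483, 0.517]
contact_force: [-1.2, -0.6, 0.1]
opening: 0.751
```

>>> {"op": "drive_tool", "data": {
  "steps": [
    [0,-4,0,0,0.75],
    [0,0,0,0,0.75],
    [0,0,0,0,0.75]
  ]
}}

```text
time: 14.95
eef_pos: [0.4776, -0.1738, 0.1256]
tcp_rot: [0.484, 0.515, -0.484, 0.515]
contact_force: [0.7, -0.2, 0.5]
opening: 0.753
```

```bash
python3 - <<'E'
from m import *
plan(458,-64,120,80)
for n in("top","scene"):
    c=cam(n)
    for p in bars(c): 
        z=.04 if plane(c,p,.04)[:,0].mean()>.55 else .032
        print(n,z," bar",p.mean(0).round(),rect(plane(c,p,z)))
save(cam("scene"),"s6.png",5,(215,150,315,250))
E
```

```text
t 14.9 at [ 477.6 -173.8  125.6] jaw 3.5 q1 -0.55 q6 -0.61 open 0.753 F [ 0.7 -0.2  0.5] | shift cm [  0.57  -1.28 -11.08] turn -76.5 (=> q6 opts via -76 or 104)
top 0.032  bar [286. 230.] rect (427.1,61.1) cm (427.0,61.3) 68.5x48.5 ang -4.2
top 0.032  bar [339. 219.] rect (457.1,-64.7) cm (455.0,-65.5) 68.5x46.1 ang -10.3
top 0.032  bar [239. 214.] rect (465.1,176.7) cm (465.1,176.8) 71.3x50.9 ang 15.7
top 0.04  bar [379. 151.] rect (621.7,-163.5) cm (622.4,-163.1) 65.8x47.1 ang -89.6
scene 0.032  bar [391. 270.] rect (466.2,182.1) cm (466.7,182.4) 67.8x45.7 ang 16.6
scene 0.032  bar [367. 229.] rect (428.3,65.6) cm (428.9,65.6) 67.5x45.4 ang -4.7
scene 0.04  bar [252. 217.] rect (619.8,-163.7) cm (619.8,-164.0) 64.0x49.9 ang -83.3
scene 0.032  bar [324. 206.] rect (458.4,-61.1) cm (456.6,-61.6) 67.4x45.2 ang -9.7
```

View pics/s6.png

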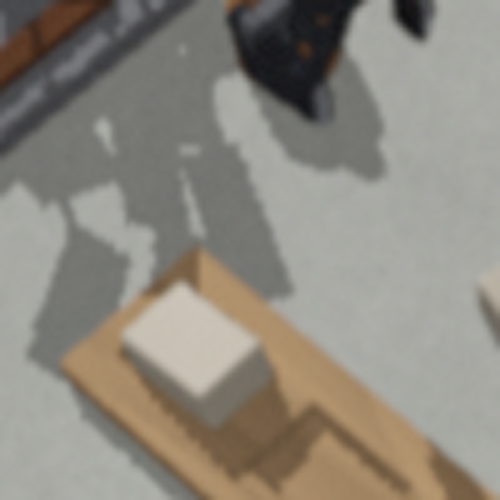

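```bash
python3 - <<'E'
from m import *
c=cam("scene"); a=np.radians(3.55); ex=np.array([np.cos(a),np.sin(a)]); ey=np.array([-ex[1],ex[0]]); o=np.array([610.1,45.2])
for u in((207,397),(265,347),(184,283),(122,345)):
  for z in(.04,.045,.052):
    q=plane(c,(215+u[0]/5-.5,150+u[1]/5-.5),z)[0]; t=q*1e3-o
    print(u,z,"tray",(t@ex).round(1),(t@ey).round(1),"20mm-below px",((proj(c,np.r_[q,.02])[0]+.5-[215,150])*5).round(0))
for n in("top","scene"):
    c=cam(n); o=np.array([608.9,42.5]) if n=="top" else o
    for p in bars(c):
        if plane(c,p,.04)[:,0].mean()>.55:
            for z in(.04,.052):
                q=plane(c,p,z)*1e3; (x,y),s,_=cv2.minAreaRect(q.astype(np.float32)); t=np.array([x,y])-o; print(n,z,t@ex,t@ey,s)
E
```

```text
(207, 397) 0.04 tray 14.1 -177.5 20mm-below px [212. 415.]
(207, 397) 0.045 tray 15.4 -175.1 20mm-below px [214. 419.]
(207, 397) 0.052 tray 17.2 -171.7 20mm-below px [216. 425.]
(265, 347) 0.04 tray -26.4 -176.5 20mm-below px [269. 365.]
(265, 347) 0.045 tray -24.9 -174.1 20mm-below px [270. 370.]
(265, 347) 0.052 tray -22.8 -170.7 20mm-below px [272. 376.]
(184, 283) 0.04 tray -24.3 -236.4 20mm-below px [190. 302.]
(184, 283) 0.045 tray -22.8 -233.7 20mm-below px [191. 307.]
(184, 283) 0.052 tray -20.7 -229.9 20mm-below px [193. 313.]
(122, 345) 0.04 tray 23.2 -232.9 20mm-below px [129. 363.]
(122, 345) 0.045 tray 24.5 -230.2 20mm-below px [130. 368.]
(122, 345) 0.052 tray 26.3 -226.4 20mm-below px [133. 374.]
top 0.04 -0.012977022055151721 -206.42748197727994 (47.14774703979492, 65.74291229248047)
top 0.052 -2.9631106163702885 -204.58245720911322 (46.51206588745117, 64.85650634765625)
scene 0.04 -1.9020649563731649 -206.4831025761148 (49.86870193481445, 64.0115737915039)
scene 0.052 1.4424029441286432 -200.28332028626428 (49.24224090576172, 63.2073974609375)
```

Picture: the bar sits in pocket 0 with its +y end still on the rim (corner px (210,428) fits z≈20 mm). I'll regrip it and shift it about 3 mm toward −y.

>>> {"op": "drive_tool", "data": {
  "steps": [
    [0,4.8,0.03,0,0.75],
    [0,4.8,0.03,0,0.75],
    [0,4.8,0.03,0,0.75],
    [0,0,0,0,0.75],
    [4,0,0,0,0.75],
    [3.5,0,0,0,0.75],
    [1.3,0,0,0,0.75],
    [0,0,0,0,0.75],
    [0,0,0,0,0],
    [0,0,0,0,0]
  ],
  "force": 30
}}

```text
time: 16.25
eef_pos: [0.6224, -0.1666, 0.0405]
tcp_rot: [0.484, 0.515, -0.484, 0.516]
contact_force: [-3.3, 0.1, 1.4]
opening: 0.515
```

>>> {"op": "drive_tool", "data": {
  "steps": [
    [0,0,0,0,0],
    [0,0,0,0,0],
    [0,0,0.2,0,0],
    [0,0,0.2,0,0],
    [0.2,0,0,0,0],
    [0.2,0,0,0,0],
    [0,0,0,0,0],
    [0,0,0,0,0]
  ]
}}

```text
time: 17.05
eef_pos: [0.6226, -0.1673, 0.0401]
tcp_rot: [0.485, 0.517, -0.483, 0.513]
contact_force: [-12.4, 11.1, 24.6]
opening: 0.518
```

```bash
python3 - <<'E'
from m import *
plan(622,-163,30,3.55); s=tool()[0]; print(s["wrist_torque"].round(2))
E
```

```text
t 17.1 at [ 622.6 -167.3   40.1] jaw 3.6 q1 -0.42 q6 -0.49 open 0.518 F [-12.4  11.1  24.6] | shift cm [ 1.01 -0.03 -0.43] turn 0.0 (=> q6 opts via 0 or -180)
[1.87 2.3  0.05]
```

>>> {"op": "drive_tool", "data": {
  "steps": [
    [-0.3,0,-0.2,0,0],
    [-0.2,0,0,0,0],
    [0,0,0,0,0],
    [0,0,0,0,0]
  ]
}}

```text
time: 17.45
eef_pos: [0.6225, -0.1674, 0.0404]
tcp_rot: [0.485, 0.516, -0.484, 0.515]
contact_force: [-4.6, 4.0, 7.3]
opening: 0.52
```

>>> {"op": "drive_tool", "data": {
  "steps": [
    [0,-0.3,0,0,0],
    [0,0,0,0,0],
    [0,0,0,0,0]
  ]
}}

```text
time: 17.75
eef_pos: [0.6206, -0.1686, 0.04]
tcp_rot: [0.485, 0.514, -0.484, 0.516]
contact_force: [1.2, 2.2, 2.9]
opening: 0.521
```

>>> {"op": "drive_tool", "data": {
  "steps": [
    [0.2,0,0,0,0],
    [0.1,0,0,0,0],
    [0,0,0,0,0],
    [0,0,0,0,0]
  ]
}}

```text
time: 18.15
eef_pos: [0.6207, -0.1675, 0.0388]
tcp_rot: [0.485, 0.515, -0.483, 0.516]
contact_force: [-1.7, 6.5, 12.1]
opening: 0.524
```

>>> {"op": "drive_tool", "data": {
  "steps": [
    [-0.1,0,-0.15,0,0],
    [0,0,0,0,0],
    [0.2,0,0,0,0],
    [0.1,0,0,0,0],
    [0,0,0,0,0],
    [0,0,0,0,0]
  ]
}}

```text
time: 18.75
eef_pos: [0.6207, -0.1662, 0.0376]
tcp_rot: [0.485, 0.515, -0.483, 0.516]
contact_force: [-2.7, 5.5, 16.0]
opening: 0.517
```

```bash
python3 - <<'E'
from m import *
plan(622,-163,30,3.55); s,M,_=tool(); print(s["wrist_torque"].round(2)); print(M.round(3))
im=cam("scene"); save(im,"s7.png",6,(220,165,310,250))
E
```

```text
t 18.8 at [ 620.7 -166.2   37.6] jaw 3.6 q1 -0.42 q6 -0.48 open 0.517 F [-2.7  5.5 16. ] | shift cm [ 0.76  0.14 -0.31] turn 0.0 (=> q6 opts via 0 or -180)
[0.91 0.63 0.  ]
[[ 0.002  0.998  0.062]
 [ 0.001  0.062 -0.998]
 [-1.     0.002 -0.001]]
```

View pics/s7.png

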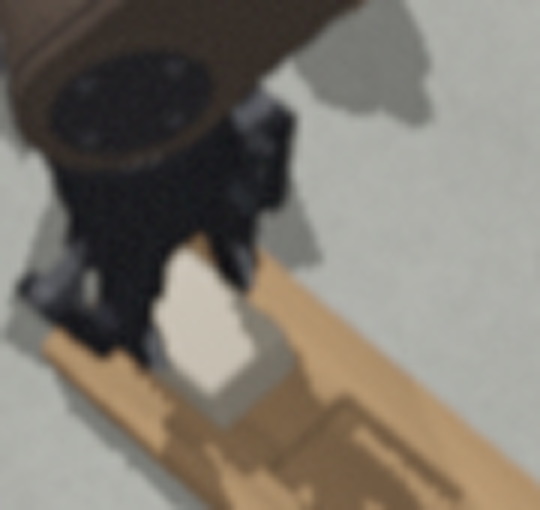

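Picture: the +y end face still shows its full height, so the bar is pitched with that end on the rim. I'll lift it clear, shift it −y, and lower again.

>>> {"op": "drive_tool", "data": {
  "steps": [
    [-1,0,0,0,0],
    [-1,0,0,0,0],
    [0,0,0.35,0,0],
    [0,0,0,0,0],
    [0,0,0,0,0],
    [0,0,0,0,0]
  ]
}}

```text
time: 19.4
eef_pos: [0.6187, -0.1701, 0.0532]
tcp_rot: [0.484, 0.516, -0.484, 0.515]
contact_force: [-0.2, -0.1, -2.2]
opening: 0.522
```

>>> {"op": "drive_tool", "data": {
  "steps": [
    [0.5,0,0,0,0],
    [0.5,0,0,0,0],
    [0.3,0,0,0,0],
    [0.3,0,0,0,0],
    [0,0,0,0,0],
    [0,0,0,0,0]
  ]
}}

```text
time: 20.0
eef_pos: [0.619, -0.1693, 0.0392]
tcp_rot: [0.484, 0.516, -0.484, 0.514]
contact_force: [-3.0, 3.9, 7.0]
opening: 0.524
```

Readings are ambiguous with a pitched bar in the grip. I'll set it flat on the free table to re-level it and measure it cleanly.

>>> {"op": "drive_tool", "data": {
  "steps": [
    [-3,0,0,0,0],
    [0,-4.5,0,0,0],
    [0,-4.5,0,0,0],
    [0,-4,0,0,0],
    [0,0,0,0,0],
    [2,0,0,0,0],
    [1,0,0,0,0],
    [0.5,0,0,0,0],
    [0,0,0,0,0],
    [0,0,0,0,0]
  ]
}}

```text
time: 21.0
eef_pos: [0.4903, -0.1786, 0.0334]
tcp_rot: [0.484, 0.515, -0.484, 0.516]
contact_force: [-0.0, 0.1, -1.4]
opening: 0.518
```

>>> {"op": "drive_tool", "data": {
  "steps": [
    [0.3,0,0,0,0],
    [0.3,0,0,0,0],
    [0.3,0,0,0,0],
    [0.2,0,0,0,0],
    [0,0,0,0,0],
    [0,0,0,0,0]
  ]
}}

```text
time: 21.6
eef_pos: [0.4923, -0.178, 0.0265]
tcp_rot: [0.485, 0.515, -0.483, 0.516]
contact_force: [-4.3, 8.7, 20.1]
opening: 0.52
```

>>> {"op": "drive_tool", "data": {
  "steps": [
    [-0.35,0,0,0,0],
    [0,0,0,0,0],
    [0,0,0,0,0.75],
    [0,0,0,0,0.75],
    [0,0,0,0,0.75],
    [-3,0,0,0,0.75],
    [-5,0,0,0,0.75],
    [0,0,5,0,0.75],
    [0,0,5,0,0.75],
    [0,0,0,0,0.75]
  ]
}}

```text
time: 22.6
eef_pos: [0.4965, -0.2837, 0.1068]
tcp_rot: [0.485, 0.513, -0.486, 0.516]
contact_force: [-0.6, -0.2, -0.5]
opening: 0.745
```

>>> {"op": "drive_tool", "data": {
  "steps": [
    [0,0,3,0,0.75],
    [0,0,0,0,0.75]
  ]
}}

```text
time: 22.8
eef_pos: [0.4975, -0.3104, 0.1051]
tcp_rot: [0.485, 0.515, -0.485, 0.515]
contact_force: [0.5, 0.3, 0.4]
opening: 0.752
```

```bash
python3 - <<'E'
from m import *
plan(490,-178,120,3.5)
for n in("top","scene"):
    c=cam(n)
    for p in bars(c): print(n," bar",p.mean(0).round(),rect(plane(c,p,.032)))
E
```

```text
t 22.8 at [ 497.5 -310.4  105.1] jaw 3.4 q1 -0.73 q6 -0.79 open 0.752 F [0.5 0.3 0.4] | shift cm [ -1.5    0.05 -13.26] turn -0.1 (=> q6 opts via -0 or 180)
top  bar [285. 219.] rect (453.8,63.7) cm (453.7,64.0) 68.5x48.7 ang -3.9
top  bar [338. 218.] rect (456.9,-64.6) cm (456.9,-64.6) 68.1x46.2 ang -10.0
top  bar [383. 209.] rect (481.2,-173.6) cm (479.6,-174.1) 68.2x27.0 ang -85.8
top  bar [239. 214.] rect (465.1,176.6) cm (465.3,177.1) 71.2x50.9 ang 16.1
scene  bar [391. 270.] rect (466.2,182.1) cm (466.4,182.4) 67.8x45.7 ang 16.6
scene  bar [360. 237.] rect (454.9,68.3) cm (455.5,68.1) 68.2x45.5 ang -4.0
scene  bar [324. 206.] rect (458.4,-61.1) cm (458.5,-61.2) 67.4x45.2 ang -9.7
```

>>> {"op": "drive_tool", "data": {
  "steps": [
    [-3,0,5,0,0.75],
    [0,-3,4,0,0.75],
    [0,-4,0,0,0.75],
    [0,-4,0,0,0.75],
    [0,0,0,0,0.75]
  ]
}}

```text
time: 23.4
eef_pos: [0.3895, -0.3958, 0.1297]
tcp_rot: [0.485, 0.517, -0.485, 0.513]
contact_force: [-0.3, -0.4, -0.7]
opening: 0.756
```

```bash
python3 - <<'E'
from m import *
plan(490,-174,120,3.5)
for n in("top","scene"):
    c=cam(n)
    for p in bars(c): 
        q=plane(c,p,.032)
        if q[:,1].mean()<0: print(n," bar",p.mean(0).round(),rect(q))
E
```

```text
t 23.4 at [ 389.5 -395.8  129.7] jaw 3.4 q1 -0.98 q6 -1.04 open 0.756 F [-0.3 -0.4 -0.7] | shift cm [  1.02  11.37 -21.53] turn -0.1 (=> q6 opts via -0 or 180)
top  bar [338. 224.] rect (443.8,-62.5) cm (442.6,-62.2) 46.0x41.3 ang 79.1
```

>>> {"op": "drive_tool", "data": {
  "steps": [
    [0,2.27,-4.31,0,0.75],
    [0,2.27,-4.31,0,0.75],
    [0.5,2.27,-4.31,0,0.75],
    [0.5,2.27,-4.31,0,0.75],
    [0,2.27,-4.31,0,0.75],
    [0,0,0,0,0.75],
    [0,0,0,0,0.75],
    [0,0,0,0,0.75]
  ]
}}

```text
time: 24.3
eef_pos: [0.4934, -0.1754, 0.1215]
tcp_rot: [0.484, 0.515, -0.484, 0.516]
contact_force: [0.4, -0.6, -0.2]
opening: 0.748
```

```bash
python3 - <<'E'
from m import *
plan(490.5,-173.6,14.5,4.2)
E
```

```text
t 24.3 at [ 493.4 -175.4  121.5] jaw 3.6 q1 -0.54 q6 -0.60 open 0.748 F [ 0.4 -0.6 -0.2] | shift cm [10.7  -0.28 -0.21] turn -0.6 (=> q6 opts via -1 or 179)
```

>>> {"op": "drive_tool", "data": {
  "steps": [
    [4,-0.28,-0.2,-0.6,0.75],
    [4,0,0,0,0.75],
    [2,0,0,0,0.75],
    [0.7,0,0,0,0.75],
    [0,0,0,0,0.75],
    [0,0,0,0,0],
    [0,0,0,0,0],
    [0,0,0,0,0],
    [0,0,0,0,0]
  ],
  "force": 50
}}

```text
time: 25.2
eef_pos: [0.4916, -0.1748, 0.0163]
tcp_rot: [0.482, 0.516, -0.481, 0.519]
contact_force: [-0.1, -0.1, 5.5]
opening: 0.523
```

>>> {"op": "drive_tool", "data": {
  "steps": [
    [-1,0,0,0.6,0],
    [-2,0,0,0,0],
    [-2,0,0,0,0],
    [0,4.5,0,0,0],
    [0,4.5,0,0,0],
    [0,4,0,0,0],
    [0,0,0,0,0],
    [0,0,0,0,0],
    [0,0,0,0,0]
  ]
}}

```text
time: 26.1
eef_pos: [0.6182, -0.165, 0.0636]
tcp_rot: [0.484, 0.516, -0.484, 0.514]
contact_force: [0.1, -0.0, -1.5]
opening: 0.522
```

```bash
python3 - <<'E'
from m import *
plan(621.7,-163.3,39,3.55)
E
```

```text
t 26.1 at [ 618.2 -165.    63.6] jaw 3.6 q1 -0.42 q6 -0.48 open 0.522 F [ 0.1 -0.  -1.5] | shift cm [ 2.46  0.36 -0.15] turn 0.0 (=> q6 opts via 0 or -180)
```

>>> {"op": "drive_tool", "data": {
  "steps": [
    [1,0.36,-0.15,0,0],
    [1.2,0,0,0,0],
    [0,0,0,0,0],
    [0,0,0,0,0],
    [0.4,0,0,0,0],
    [0.4,0,0,0,0],
    [0.3,0,0,0,0],
    [0,0,0,0,0],
    [0,0,0,0,0]
  ]
}}

```text
time: 27.0
eef_pos: [0.6239, -0.1643, 0.0362]
tcp_rot: [0.484, 0.516, -0.484, 0.515]
contact_force: [-9.5, 2.1, 17.5]
opening: 0.523
```

>>> {"op": "drive_tool", "data": {
  "steps": [
    [-0.35,0,0,0,0],
    [0,-0.2,0,0,0],
    [0,0,0,0,0],
    [0.35,0,0,0,0],
    [0,0,0,0,0],
    [0,0,0,0,0]
  ]
}}

```text
time: 27.6
eef_pos: [0.6229, -0.1646, 0.036]
tcp_rot: [0.484, 0.515, -0.484, 0.516]
contact_force: [-7.1, 2.1, 20.0]
opening: 0.52
```

>>> {"op": "drive_tool", "data": {
  "steps": [
    [-0.35,0,0,0,0],
    [0,-0.15,0,0,0],
    [0,0,0,0,0],
    [0.35,0,0,0,0],
    [0,0,0,0,0],
    [0,0,0,0,0]
  ]
}}

```text
time: 28.2
eef_pos: [0.6192, -0.1639, 0.0303]
tcp_rot: [0.484, 0.516, -0.484, 0.515]
contact_force: [-0.3, -0.3, -2.0]
opening: 0.523
```

It dropped into the pocket with free motion. Lowering to the floor.

>>> {"op": "drive_tool", "data": {
  "steps": [
    [0.3,0,0,0,0],
    [0.3,0,0,0,0],
    [0.1,0,0,0,0],
    [0,0,0,0,0],
    [0,0,0,0,0]
  ]
}}

```text
time: 28.7
eef_pos: [0.6198, -0.1641, 0.0244]
tcp_rot: [0.484, 0.515, -0.484, 0.515]
contact_force: [-0.7, 0.4, -1.3]
opening: 0.525
```

>>> {"op": "drive_tool", "data": {
  "steps": [
    [0,0,0,0,0.7],
    [0,0,0,0,0.75],
    [0,0,0,0,0.75],
    [-3,0,0,0,0.75],
    [-5,0,0,0,0.75],
    [-2,0,0,0,0.75],
    [0,-4,-2.3,0,0.75],
    [0,-4,-2.3,0,0.75],
    [0,-4,-2.3,0,0.75],
    [0,-4,-2.3,0,0.75]
  ]
}}

```text
time: 29.7
eef_pos: [0.4529, -0.0816, 0.1243]
tcp_rot: [0.484, 0.515, -0.484, 0.516]
contact_force: [-0.3, -0.1, 1.5]
opening: 0.747
```

>>> {"op": "drive_tool", "data": {
  "steps": [
    [0,0,0,-8.5,0.75],
    [0,0,0,-8.5,0.75],
    [0,0,0,-8.5,0.75],
    [0,0,0,-8.5,0.75],
    [0,0,0,-8.5,0.75],
    [0,0,0,-8.5,0.75],
    [0,0,0,-8.5,0.75],
    [0,0,0,-8.5,0.75],
    [0,0,0,-8.5,0.75],
    [0,0,0,0,0.75]
  ]
}}

```text
time: 30.7
eef_pos: [0.4545, -0.0823, 0.1246]
tcp_rot: [0.061, 0.704, -0.061, 0.705]
contact_force: [-0.0, 0.0, 0.3]
opening: 0.748
```

```bash
python3 - <<'E'
from m import *
plan(455.5,-65.3,14.5,80)
for n in("top","scene"):
    c=cam(n)
    for p in bars(c): 
        z=.04 if plane(c,p,.04)[:,0].mean()>.55 else .032
        print(n,z," bar",p.mean(0).round(),rect(plane(c,p,z)))
E
```

```text
t 30.7 at [454.5 -82.3 124.6] jaw 80.1 q1 -0.40 q6 -1.80 open 0.748 F [-0.   0.   0.3] | shift cm [11.01  1.69 -0.2 ] turn 0.1 (=> q6 opts via 0 or -180)
top 0.032  bar [286. 219.] rect (453.9,63.7) cm (454.0,63.8) 68.3x48.7 ang -3.9
top 0.032  bar [239. 214.] rect (465.0,176.5) cm (465.3,176.8) 70.8x50.1 ang 16.5
top 0.04  bar [379. 151.] rect (620.9,-162.7) cm (621.1,-162.5) 67.8x47.0 ang -86.3
scene 0.032  bar [391. 270.] rect (466.2,182.2) cm (466.3,182.3) 67.9x45.7 ang 16.1
scene 0.032  bar [360. 237.] rect (455.8,68.0) cm (455.5,68.1) 66.2x45.1 ang -4.0
scene 0.04  bar [253. 219.] rect (621.2,-159.9) cm (621.0,-159.7) 70.2x48.1 ang -88.1
scene 0.032  bar [324. 206.] rect (457.8,-60.7) cm (458.3,-61.0) 68.8x45.1 ang -9.1
```

>>> {"op": "drive_tool", "data": {
  "steps": [
    [4,1.65,-0.2,0,0.75],
    [4,0,0,0,0.75],
    [2,0,0,0,0.75],
    [1,0,0,0,0.75],
    [0,0,0,0,0.75],
    [0,0,0,0,0],
    [0,0,0,0,0],
    [0,0,0,0,0],
    [0,0,0,0,0]
  ]
}}

```text
time: 31.7
eef_pos: [0.4568, -0.0663, 0.0161]
tcp_rot: [0.061, 0.703, -0.062, 0.706]
contact_force: [-0.7, 0.4, 6.2]
opening: 0.524
```

>>> {"op": "drive_tool", "data": {
  "steps": [
    [-1,0,0,0,0],
    [-3,0,0,8.5,0],
    [-2,0,0,8.5,0],
    [0,0,0,8.5,0],
    [0,0,0,8.5,0],
    [0,0,0,8.5,0],
    [0,0,0,8.5,0],
    [0,0,0,8.5,0],
    [0,0,0,8.5,0],
    [0,0,0,8.5,0]
  ]
}}

```text
time: 32.7
eef_pos: [0.4545, -0.0654, 0.0742]
tcp_rot: [0.485, 0.514, -0.486, 0.514]
contact_force: [-0.2, 1.0, -2.2]
opening: 0.524
```

```bash
python3 - <<'E'
from m import *
plan(613.5,-66,60,3.55)
E
```

```text
t 32.7 at [454.5 -65.4  74.2] jaw 3.2 q1 -0.36 q6 -0.42 open 0.524 F [-0.2  1.  -2.2] | shift cm [ 1.4  15.88  0.96] turn -0.3 (=> q6 opts via -0 or 180)
```

>>> {"op": "drive_tool", "data": {
  "steps": [
    [0,4,0.24,0,0],
    [0,4,0.24,0,0],
    [0,4,0.24,0,0],
    [0,3.9,0.24,0,0],
    [1.5,0,0,0,0],
    [1.5,0,0,0,0],
    [0,0,0,0,0],
    [0,0,0,0,0],
    [0,0,0,0,0]
  ]
}}

```text
time: 33.6
eef_pos: [0.6138, -0.0653, 0.0446]
tcp_rot: [0.484, 0.515, -0.484, 0.515]
contact_force: [-0.2, 0.2, -1.4]
opening: 0.524
```

```bash
python3 - <<'E'
from m import *
plan(613.5,-66.5,38,3.55)
E
```

```text
t 33.6 at [613.8 -65.3  44.6] jaw 3.6 q1 -0.27 q6 -0.33 open 0.524 F [-0.2  0.2 -1.4] | shift cm [ 0.66 -0.04  0.12] turn 0.0 (=> q6 opts via 0 or -180)
```

>>> {"op": "drive_tool", "data": {
  "steps": [
    [0,-0.04,0.1,0,0],
    [0,0,0,0,0],
    [0.5,0,0,0,0],
    [0.4,0,0,0,0],
    [0.3,0,0,0,0],
    [0.2,0,0,0,0],
    [0,0,0,0,0],
    [0,0,0,0,0]
  ]
}}

```text
time: 34.4
eef_pos: [0.6142, -0.0663, 0.0302]
tcp_rot: [0.484, 0.515, -0.484, 0.515]
contact_force: [0.5, 0.1, -1.7]
opening: 0.528
```

>>> {"op": "drive_tool", "data": {
  "steps": [
    [0.4,0,0,0,0],
    [0.2,0,0,0,0],
    [0,0,0,0,0],
    [0,0,0,0,0.7],
    [0,0,0,0,0.75],
    [0,0,0,0,0.75],
    [-3,0,0,0,0.75],
    [-5,0,0,0,0.75],
    [-2,0,0,0,0.75],
    [0,0,0,0,0.75]
  ]
}}

```text
time: 35.4
eef_pos: [0.6173, -0.0671, 0.1298]
tcp_rot: [0.486, 0.512, -0.482, 0.519]
contact_force: [-0.6, 0.6, -0.7]
opening: 0.746
```

>>> {"op": "drive_tool", "data": {
  "steps": [
    [0,-3.5,-3.2,0,0.75],
    [0,-3.5,-3.2,0,0.75],
    [0,-3.5,-3.2,0,0.75],
    [0,-3.5,-3.2,0,0.75],
    [0,0,0,-8.5,0.75],
    [0,0,0,-8.5,0.75],
    [0,0,0,-8.5,0.75],
    [0,0,0,-8.5,0.75],
    [0,0,0,-8.5,0.75],
    [0,0,0,-8.5,0.75]
  ]
}}

```text
time: 36.4
eef_pos: [0.4653, 0.0528, 0.1227]
tcp_rot: [0.213, 0.675, -0.213, 0.673]
contact_force: [-0.6, -0.4, -0.1]
opening: 0.75
```

>>> {"op": "drive_tool", "data": {
  "steps": [
    [0,0,0,-8.5,0.75],
    [0,0,0,-8.5,0.75],
    [0,0,0,-8.5,0.75],
    [0,0,0,-6,0.75],
    [0,0,0,0,0.75],
    [0,0,0,0,0.75]
  ]
}}

```text
time: 37.0
eef_pos: [0.4657, 0.0527, 0.1233]
tcp_rot: [0.025, 0.707, -0.025, 0.706]
contact_force: [0.5, 0.3, 0.1]
opening: 0.751
```

```bash
python3 - <<'E'
from m import *
plan(453.2,63,14.5,86)
for n in("top","scene"):
    c=cam(n)
    for p in bars(c): 
        z=.04 if plane(c,p,.04)[:,0].mean()>.55 else .032
        print(n,z," bar",p.mean(0).round(),rect(plane(c,p,z)))
E
```

```text
t 37.0 at [465.7  52.7 123.3] jaw 86.0 q1 -0.10 q6 -1.60 open 0.751 F [0.5 0.3 0.1] | shift cm [10.88  0.94 -1.3 ] turn -0.0 (=> q6 opts via -0 or 180)
top 0.04  bar [339. 153.] rect (616.0,-65.2) cm (615.7,-65.1) 65.8x47.1 ang -89.6
top 0.04  bar [379. 151.] rect (621.0,-162.8) cm (621.1,-162.6) 67.6x46.9 ang -86.4
scene 0.032  bar [391. 270.] rect (466.2,182.2) cm (466.2,182.3) 67.7x45.6 ang 16.1
scene 0.04  bar [279. 242.] rect (615.4,-63.0) cm (615.6,-62.7) 69.2x48.1 ang -85.7
scene 0.032  bar [360. 237.] rect (455.9,68.0) cm (457.9,68.9) 66.2x45.1 ang -4.0
scene 0.04  bar [253. 219.] rect (621.2,-159.9) cm (621.0,-159.8) 70.2x48.1 ang -88.1
```

>>> {"op": "drive_tool", "data": {
  "steps": [
    [4,0.94,-1.3,0,0.75],
    [4,0,0,0,0.75],
    [2,0,0,0,0.75],
    [0.9,0,0,0,0.75],
    [0,0,0,0,0.75],
    [0,0,0,0,0],
    [0,0,0,0,0],
    [0,0,0,0,0],
    [0,0,0,0,0]
  ]
}}

```text
time: 38.0
eef_pos: [0.4558, 0.0628, 0.0171]
tcp_rot: [0.024, 0.705, -0.024, 0.708]
contact_force: [0.4, 0.2, 6.8]
opening: 0.521
```

>>> {"op": "drive_tool", "data": {
  "steps": [
    [-1,0,0,0,0],
    [-3,0,0,8.5,0],
    [-2,0,0,8.5,0],
    [0,0,0,8.5,0],
    [0,0,0,8.5,0],
    [0,0,0,8.5,0],
    [0,0,0,8.5,0],
    [0,0,0,8.5,0],
    [0,0,0,8.5,0],
    [0,0,0,8.5,0]
  ]
}}

```text
time: 39.0
eef_pos: [0.4534, 0.063, 0.0754]
tcp_rot: [0.458, 0.539, -0.458, 0.538]
contact_force: [-0.6, -0.8, -1.5]
opening: 0.524
```

>>> {"op": "drive_tool", "data": {
  "steps": [
    [0,0,0,6,0],
    [0,0,0,0,0],
    [0,0,0,0,0]
  ]
}}

```text
time: 39.3
eef_pos: [0.4537, 0.063, 0.0753]
tcp_rot: [0.483, 0.516, -0.484, 0.516]
contact_force: [0.0, -0.1, 0.2]
opening: 0.521
```

```bash
python3 - <<'E'
from m import *
plan(607.4,32,60,3.55)
E
```

```text
t 39.3 at [453.7  63.   75.3] jaw 3.7 q1 -0.08 q6 -0.15 open 0.521 F [ 0.  -0.1  0.2] | shift cm [ 1.53 15.14  4.09] turn 0.2 (=> q6 opts via 0 or -180)
```

>>> {"op": "drive_tool", "data": {
  "steps": [
    [0,3.8,1.05,0,0],
    [0,3.8,1.05,0,0],
    [0,3.8,1.05,0,0],
    [0,3.7,1.05,0,0],
    [1.5,0,0,0,0],
    [1.5,0,0,0,0],
    [0,0,0,0,0],
    [0,0,0,0,0],
    [0,0,0,0,0]
  ]
}}

```text
time: 40.2
eef_pos: [0.6068, 0.0308, 0.0456]
tcp_rot: [0.484, 0.516, -0.484, 0.516]
contact_force: [0.6, -0.4, -0.4]
opening: 0.529
```

```bash
python3 - <<'E'
from m import *
plan(607.4,31.2,38,3.55)
c=cam("scene")
for p in bars(c): print(p.mean(0).round(),rect(plane(c,p,.06)))
E
```

```text
t 40.2 at [606.8  30.8  45.6] jaw 3.6 q1 -0.12 q6 -0.18 open 0.529 F [ 0.6 -0.4 -0.4] | shift cm [ 0.76  0.06 -0.04] turn 0.1 (=> q6 opts via 0 or -180)
[391. 270.] rect (478.1,187.0) cm (478.2,187.2) 66.9x44.4 ang 16.6
[311. 266.] rect (609.3,48.6) cm (609.5,49.4) 44.2x42.0 ang 89.7
[278. 242.] rect (620.6,-54.3) cm (622.5,-56.4) 67.8x47.3 ang -86.2
[253. 219.] rect (626.1,-149.0) cm (626.0,-149.0) 69.2x47.5 ang -87.8
```

Bar still held. Lowering.

>>> {"op": "drive_tool", "data": {
  "steps": [
    [0,0.05,0,0,0],
    [0,0,0,0,0],
    [0.6,0,0,0,0],
    [0.4,0,0,0,0],
    [0.3,0,0,0,0],
    [0.2,0,0,0,0],
    [0,0,0,0,0],
    [0,0,0,0,0]
  ]
}}

```text
time: 41.05
eef_pos: [0.608, 0.0305, 0.0303]
tcp_rot: [0.484, 0.515, -0.484, 0.515]
contact_force: [-0.4, -0.6, -0.8]
opening: 0.522
```

>>> {"op": "drive_tool", "data": {
  "steps": [
    [0.4,0,0,0,0],
    [0.2,0,0,0,0],
    [0,0,0,0,0],
    [0,0,0,0,0.7],
    [0,0,0,0,0.75],
    [0,0,0,0,0.75],
    [-3,0,0,0,0.75],
    [-5,0,0,0,0.75],
    [-2,0,0,0,0.75],
    [0,0,0,0,0.75]
  ]
}}

```text
time: 42.05
eef_pos: [0.611, 0.0302, 0.1293]
tcp_rot: [0.486, 0.513, -0.482, 0.518]
contact_force: [0.1, 0.6, 1.0]
opening: 0.75
```

>>> {"op": "drive_tool", "data": {
  "steps": [
    [0,-2.69,-3.1,0,0.75],
    [0,-2.69,-3.1,0,0.75],
    [0,-2.69,-3.1,0,0.75],
    [0,-2.69,-3.1,0,0.75],
    [0,-2.69,-3.1,0,0.75],
    [0,0,0,-8.5,0.75],
    [0,0,0,-8.5,0.75],
    [0,0,0,-8.5,0.75],
    [0,0,0,-8.5,0.75],
    [0,0,0,-8.5,0.75]
  ]
}}

```text
time: 43.05
eef_pos: [0.4627, 0.1766, 0.1224]
tcp_rot: [0.262, 0.658, -0.263, 0.656]
contact_force: [-0.9, 0.2, -0.4]
opening: 0.749
```

>>> {"op": "drive_tool", "data": {
  "steps": [
    [0,0,0,-8.5,0.75],
    [0,0,0,-8.5,0.75],
    [0,0,0,-8.5,0.75],
    [0,0,0,-8.5,0.75],
    [0,0,0,-8.5,0.75],
    [0,0,0,-8.5,0.75],
    [0,0,0,-8.5,0.75],
    [0,0,0,0,0.75],
    [0,0,0,0,0.75]
  ]
}}

```text
time: 43.95
eef_pos: [0.4632, 0.1766, 0.1231]
tcp_rot: [-0.095, 0.702, 0.095, 0.7]
contact_force: [0.6, 0.0, 0.6]
opening: 0.752
```

```bash
python3 - <<'E'
from m import *
plan(464.2,177,14.5,106.1)
for n in("top","scene"):
    c=cam(n)
    for p in bars(c): 
        z=.04 if plane(c,p,.04)[:,0].mean()>.55 else .032
        print(n,z," bar",p.mean(0).round(),rect(plane(c,p,z)))
E
```

```text
t 44.0 at [463.2 176.6 123.1] jaw 105.4 q1 0.16 q6 -1.68 open 0.752 F [0.6 0.  0.6] | shift cm [1.086e+01 1.000e-02 1.300e-01] turn -0.7 (=> q6 opts via -1 or 179)
top 0.032  bar [240. 219.] rect (453.0,172.9) cm (452.4,173.5) 50.3x43.6 ang -74.6
top 0.04  bar [299. 155.] rect (610.2,32.9) cm (609.8,33.0) 65.8x47.0 ang -88.8
top 0.04  bar [339. 153.] rect (616.0,-65.2) cm (615.7,-65.1) 65.8x47.1 ang -89.6
top 0.04  bar [379. 151.] rect (620.9,-162.7) cm (620.9,-162.4) 67.8x47.0 ang -86.3
scene 0.032  bar [391. 269.] rect (465.8,181.6) cm (465.9,181.9) 66.8x46.2 ang 16.1
scene 0.04  bar [308. 266.] rect (609.3,35.5) cm (609.4,36.0) 68.6x46.8 ang -86.4
scene 0.04  bar [279. 241.] rect (615.3,-63.1) cm (615.4,-62.9) 69.1x48.1 ang -85.3
scene 0.04  bar [253. 218.] rect (620.8,-160.1) cm (620.9,-160.2) 69.3x47.6 ang -87.2
```

>>> {"op": "drive_tool", "data": {
  "steps": [
    [4,0,0.1,-0.7,0.75],
    [4,0,0,0,0.75],
    [2,0,0,0,0.75],
    [0.9,0,0,0,0.75],
    [0,0,0,0,0.75],
    [0,0,0,0,0],
    [0,0,0,0,0],
    [0,0,0,0,0],
    [0,0,0,0,0]
  ]
}}

```text
time: 44.95
eef_pos: [0.4666, 0.1773, 0.0171]
tcp_rot: [-0.1, 0.699, 0.1, 0.701]
contact_force: [-0.4, -0.2, 5.7]
opening: 0.52
```

>>> {"op": "drive_tool", "data": {
  "steps": [
    [-1,0,0,0,0],
    [-3,0,0,8.5,0],
    [-2,0,0,8.5,0],
    [0,0,0,8.5,0],
    [0,0,0,8.5,0],
    [0,0,0,8.5,0],
    [0,0,0,8.5,0],
    [0,0,0,8.5,0],
    [0,0,0,8.5,0],
    [0,0,0,8.5,0]
  ]
}}

```text
time: 45.95
eef_pos: [0.4642, 0.1769, 0.0752]
tcp_rot: [0.356, 0.611, -0.357, 0.61]
contact_force: [0.4, -0.4, -2.4]
opening: 0.522
```

>>> {"op": "drive_tool", "data": {
  "steps": [
    [0,0,0,8.5,0],
    [0,0,0,8.5,0],
    [0,0,0,8.5,0],
    [0,0,0,0.5,0],
    [0,0,0,0,0],
    [0,0,0,0,0]
  ]
}}

```text
time: 46.55
eef_pos: [0.4647, 0.177, 0.0753]
tcp_rot: [0.483, 0.517, -0.483, 0.517]
contact_force: [1.1, -0.6, -1.2]
opening: 0.523
```

```bash
python3 - <<'E'
from m import *
plan(601.4,129.2,60,3.55)
E
```

```text
t 46.5 at [464.7 177.   75.3] jaw 3.9 q1 0.16 q6 0.09 open 0.523 F [ 1.1 -0.6 -1.2] | shift cm [ 1.53 13.31  5.7 ] turn 0.4 (=> q6 opts via 0 or -180)
```

>>> {"op": "drive_tool", "data": {
  "steps": [
    [0,3.3,1.42,0.4,0],
    [0,3.3,1.42,0,0],
    [0,3.3,1.42,0,0],
    [0,3.3,1.42,0,0],
    [1.5,0,0,0,0],
    [1.5,0,0,0,0],
    [0,0,0,0,0],
    [0,0,0,0,0],
    [0,0,0,0,0]
  ]
}}

```text
time: 47.45
eef_pos: [0.5996, 0.1289, 0.0455]
tcp_rot: [0.485, 0.515, -0.485, 0.515]
contact_force: [0.4, 0.5, -1.9]
opening: 0.521
```

```bash
python3 - <<'E'
from m import *
plan(601.6,129.2,38,3.55)
E
```

```text
t 47.5 at [599.6 128.9  45.5] jaw 3.4 q1 0.05 q6 -0.01 open 0.521 F [ 0.4  0.5 -1.9] | shift cm [ 0.75  0.2  -0.02] turn -0.1 (=> q6 opts via -0 or 180)
```

>>> {"op": "drive_tool", "data": {
  "steps": [
    [0,0.2,0,0,0],
    [0,0,0,0,0],
    [0.6,0,0,0,0],
    [0.4,0,0,0,0],
    [0.3,0,0,0,0],
    [0.2,0,0,0,0],
    [0,0,0,0,0],
    [0,0,0,0,0]
  ]
}}

```text
time: 48.25
eef_pos: [0.6022, 0.1285, 0.0303]
tcp_rot: [0.485, 0.515, -0.485, 0.515]
contact_force: [0.7, -0.5, -1.2]
opening: 0.529
```

>>> {"op": "drive_tool", "data": {
  "steps": [
    [0.4,0,0,0,0],
    [0.2,0,0,0,0],
    [0,0,0,0,0],
    [0,0,0,0,0.7],
    [0,0,0,0,0.75],
    [0,0,0,0,0.75],
    [-3,0,0,0,0.6],
    [-5,0,0,0,0.5],
    [-4,0,0,0,0.5],
    [0,0,0,0,0.5]
  ]
}}

```text
time: 49.25
eef_pos: [0.6069, 0.1288, 0.1525]
tcp_rot: [0.489, 0.511, -0.481, 0.518]
contact_force: [1.1, 0.7, 0.1]
opening: 0.498
```

>>> {"op": "drive_tool", "data": {
  "steps": [
    [0,-4,0,0,0.5],
    [0,-4,0,0,0.5],
    [0,-4,0,0,0.5],
    [0,-3,3,0,0.5],
    [0,0,4,0,0.5],
    [0,0,0,0,0.5],
    [0,0,0,0,0.5]
  ]
}}

```text
time: 49.95
eef_pos: [0.4564, 0.0492, 0.1441]
tcp_rot: [0.486, 0.514, -0.485, 0.514]
contact_force: [0.2, 0.0, 0.6]
opening: 0.5
```

```bash
python3 - <<'E'
from m import *
plan(447,-286,130,14)
ims=[]
for n in("top","scene"):
    c=cam(n); f=c["frame"]; np.savez(f"c2{n}.npz",f=f)
    for p in bars(c): 
        z=.04 if plane(c,p,.04)[:,0].mean()>.55 else .032
        print(n,z," bar",p.mean(0).round(),rect(plane(c,p,z)))
    hsv=cv2.cvtColor(f,cv2.COLOR_RGB2HSV).astype(int); h,s,v=[hsv[:,:,i] for i in range(3)]
    for p in cnts((h<=16)&(s>110),150,3000):
        q=plane(c,p,.048)
        if -.34<q[:,1].mean()<-.22 and q[:,0].mean()<.55: print(" lid",p.mean(0).round(1),rect(q),p.min(0),p.max(0)); u=p.mean(0)
    j=proj(c,[.595,.246,.08])[0]; print(n,"jar px",j)
    for w,k in((u,16),(j,16)):
        ims.append(cv2.resize(f[int(w[1])-k:int(w[1])+k,int(w[0])-k:int(w[0])+k,::-1],(384,288) if 0 else (300,300),interpolation=cv2.INTER_CUBIC)); print("crop org",int(w[0])-k,int(w[1])-k)
cv2.imwrite("pics/lj.png",np.vstack([np.hstack(ims[:2]),np.hstack(ims[2:])]))
E
```

```text
t 50.0 at [456.4  49.2 144.1] jaw 3.3 q1 -0.11 q6 -0.17 open 0.500 F [0.2 0.  0.6] | shift cm [ 1.39 -2.85 33.41] turn -10.7 (=> q6 opts via -11 or 169)
top 0.04  bar [260. 157.] rect (604.1,127.5) cm (604.2,127.9) 69.4x47.4 ang -86.5
top 0.04  bar [299. 155.] rect (610.2,32.9) cm (609.8,33.0) 65.8x47.0 ang -88.8
top 0.04  bar [339. 153.] rect (616.0,-65.2) cm (615.7,-65.1) 65.8x47.1 ang -89.6
top 0.04  bar [379. 151.] rect (621.1,-162.8) cm (621.0,-162.4) 67.6x46.8 ang -86.4
 lid [434.1 223.8] rect (444.2,-291.6) cm (443.6,-291.9) 73.8x61.3 ang -89.7 [418.625 210.625] [449.375 236.375]
top jar px [207.14731716 156.99783735]
crop org 418 207
crop org 191 140
scene 0.04  bar [337. 292.] rect (603.7,131.3) cm (603.7,131.0) 67.9x47.6 ang -87.7
scene 0.04  bar [308. 266.] rect (609.5,35.5) cm (609.6,36.0) 68.6x47.3 ang -86.4
scene 0.04  bar [279. 242.] rect (615.4,-63.0) cm (615.6,-62.7) 69.2x48.1 ang -85.7
scene 0.04  bar [253. 219.] rect (621.1,-159.9) cm (620.9,-160.0) 70.2x48.0 ang -88.1
 lid [271.  154.1] rect (454.1,-282.1) cm (453.6,-281.6) 93.4x59.5 ang 48.8 [260.625 141.625] [281.375 167.375]
scene jar px [377.23733041 318.63631831]
crop org 255 138
crop org 361 302
```

View pics/lj.png

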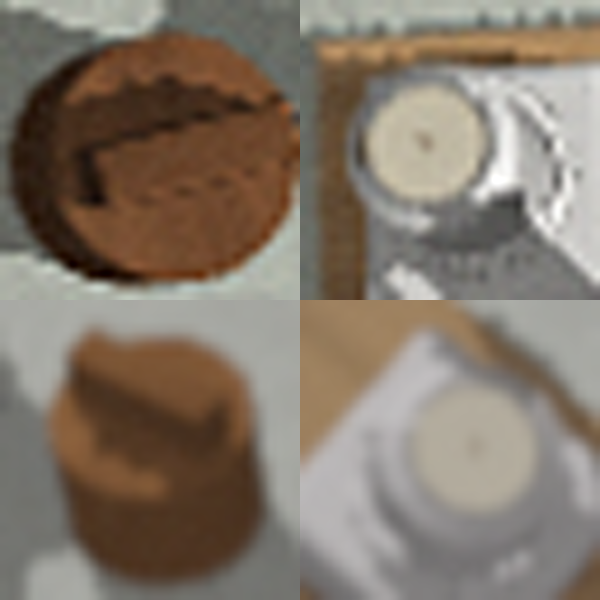

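Picture: lid bar long axis is about 14° off world −y (top-crop corners (92,152), (100,207), (290,100), (298,165)). The wax disc is centred at crop (427,142) in top and (476,450) in scene.

```bash
python3 - <<'E'
from m import *
T,S=cam("top"),cam("scene")
for z in(.096,.09): print("jar",z,plane(T,(204.1,154.7),z)*1e3,plane(S,(379.3,317.55),z)*1e3)
print("lid bar",plane(T,(438.35,223.2),.068)*1e3,"disc",plane(T,(435.8,223.4),.048)*1e3,plane(S,(270.5,149.6),.048)*1e3)
k=lambda x,y:(418+(x+.5)/9.375-.5,207+(y+.5)/9.375-.5)
P=plane(T,[k(92,152),k(100,207),k(290,100),k(298,165)],.068)*1e3; print(P.round(1)); d=(P[2]+P[3]-P[0]-P[1])/2; print("len",np.hypot(*d),"ang",np.degrees(np.arctan2(d[1],d[0])))
P=plane(T,[k(100,150),k(245,108)],.068)*1e3;d=P[1]-P[0];print(np.degrees(np.arctan2(d[1],d[0])))
plan(445,-286,130,14)
E
```

```text
jar 0.096 [[596.63482956 247.97280659]] [[594.59959184 249.2453531 ]]
jar 0.09 [[598.08679196 250.04815301]] [[592.86242042 248.60424925]]
lid bar [[ 443.69014895 -295.92765487]] disc [[ 444.31507867 -295.74750935]] [[ 444.39732384 -295.21885636]]
[[ 444.6 -270.3]
 [ 431.  -272. ]
 [ 457.8 -320. ]
 [ 441.6 -321.6]]
len 51.068263519958386 ang -76.49002993088635
-73.7216836145254
t 50.1 at [456.6  50.5 144.1] jaw 3.5 q1 -0.11 q6 -0.17 open 0.500 F [ 0.1 -0.2  0.5] | shift cm [ 1.4  -3.19 33.52] turn -10.5 (=> q6 opts via -11 or 169)
```

>>> {"op": "drive_tool", "data": {
  "steps": [
    [0,-0.44,4.31,0,0.5],
    [0,-0.44,4.31,0,0.5],
    [0,-0.44,4.31,0,0.5],
    [0,-0.44,4.31,0,0.5],
    [0,-0.44,4.31,0,0.5],
    [0,-0.44,4.31,0,0.5],
    [0,-0.44,4.31,0,0.5],
    [0,-0.44,4.31,-5,0.5],
    [0,0,0,-6,0.5],
    [0,0,0,0,0.5]
  ]
}}

```text
time: 51.15
eef_pos: [0.4421, -0.2971, 0.1439]
tcp_rot: [0.434, 0.559, -0.434, 0.558]
contact_force: [-0.3, -0.2, -0.3]
opening: 0.502
```

```bash
python3 - <<'E'
from m import *
for _ in range(5): cam("top")
plan(442.8,-296,50.5,14)
E
```

```text
t 51.4 at [ 442.1 -295.4  144.2] jaw 14.4 q1 -0.78 q6 -1.03 open 0.502 F [0.5 0.1 0. ] | shift cm [9.37 0.05 0.08] turn 0.4 (=> q6 opts via 0 or -180)
```

>>> {"op": "drive_tool", "data": {
  "steps": [
    [4,0.05,0.08,0,0.5],
    [3,0,0,0,0.5],
    [1.5,0,0,0,0.5],
    [0.85,0,0,0,0.5],
    [0,0,0,0,0.5],
    [0,0,0,0,0],
    [0,0,0,0,0],
    [0,0,0,0,0],
    [0,0,0,0,0],
    [0,0,0,0,0]
  ],
  "force": 60
}}

```text
time: 52.4
eef_pos: [0.4434, -0.2981, 0.0526]
tcp_rot: [0.433, 0.558, -0.434, 0.56]
contact_force: [-0.9, -0.5, 5.2]
opening: 0.171
```

>>> {"op": "drive_tool", "data": {
  "steps": [
    [-1,0,0,0,0],
    [-3,0,0,0,0],
    [-4,0,0,0,0],
    [-3,0,0,0,0],
    [0,0,0,0,0],
    [0,0,0,0,0]
  ]
}}

```text
time: 53.0
eef_pos: [0.4424, -0.297, 0.161]
tcp_rot: [0.433, 0.559, -0.433, 0.559]
contact_force: [0.4, 0.6, -1.4]
opening: 0.167
```

```bash
python3 - <<'E'
from m import *
plan(594,246.7,160,14)
print(tool()[1].round(3))
E
```

```text
t 53.0 at [ 442.4 -297.   161. ] jaw 14.4 q1 -0.78 q6 -1.03 open 0.167 F [ 0.4  0.6 -1.4] | shift cm [  0.08  28.2  -48.9 ] turn 0.4 (=> q6 opts via 0 or -180)
[[ 0.     0.969  0.249]
 [-0.     0.249 -0.969]
 [-1.     0.     0.   ]]
```

>>> {"op": "drive_tool", "data": {
  "steps": [
    [-1,2.35,-4.07,0,0],
    [0,2.35,-4.07,0,0],
    [0,2.35,-4.07,0,0],
    [0,2.35,-4.07,0,0],
    [0,2.35,-4.07,0,0],
    [0,2.35,-4.07,0,0],
    [0,2.35,-4.07,0,0],
    [0,2.35,-4.07,0,0],
    [0,2.35,-4.07,0,0],
    [0,2.35,-4.07,0,0]
  ]
}}

```text
time: 54.0
eef_pos: [0.5674, 0.1573, 0.1675]
tcp_rot: [0.432, 0.56, -0.435, 0.557]
contact_force: [0.9, -0.4, -1.8]
opening: 0.168
```

>>> {"op": "drive_tool", "data": {
  "steps": [
    [0,2.35,-4.07,0,0],
    [0,2.35,-4.07,0,0],
    [0,0,0,0,0],
    [0,0,0,0,0],
    [0,0,0,0,0]
  ]
}}

```text
time: 54.5
eef_pos: [0.593, 0.245, 0.1685]
tcp_rot: [0.432, 0.559, -0.435, 0.558]
contact_force: [0.1, -0.1, -1.0]
opening: 0.171
```

```bash
python3 - <<'E'
from m import *
plan(594,246.7,152,14)
ims=[]
for n,z in(("top",.1),("scene",.08)):
    c=cam(n); save(c,f"x.png"); j=proj(c,[.594,.247,z])[0]; k=25; print(n,int(j[0])-k,int(j[1])-k)
    ims.append(cv2.resize(c["frame"][int(j[1])-k:int(j[1])+k,int(j[0])-k:int(j[0])+k,::-1],(400,400),interpolation=cv2.INTER_CUBIC))
cv2.imwrite("pics/lj2.png",np.hstack(ims))
E
```

```text
t 54.5 at [593.  245.  168.5] jaw 14.4 q1 0.23 q6 -0.02 open 0.171 F [ 0.1 -0.1 -1. ] | shift cm [ 1.65  0.14 -0.14] turn 0.4 (=> q6 opts via 0 or -180)
top 178 130
scene 352 293
```

View pics/lj2.png

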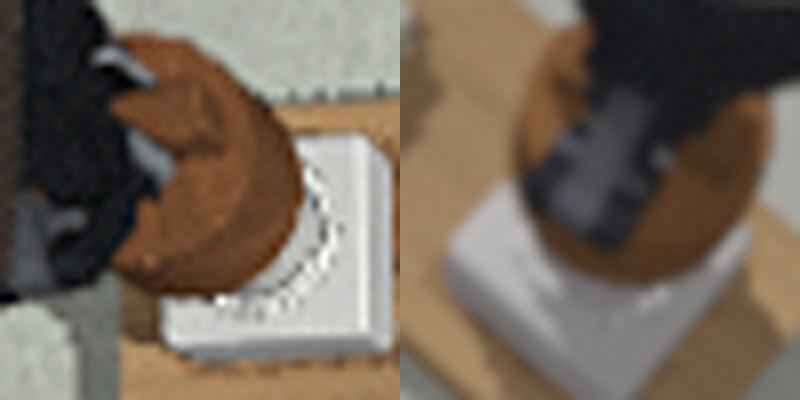

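```bash
python3 - <<'E'
from m import *
T=cam("top"); k=lambda x,y:(178+(x+.5)/8-.5,130+(y+.5)/8-.5)
print(plane(T,k(186,180),.116)*1e3)
hsv=cv2.cvtColor(T["frame"],cv2.COLOR_RGB2HSV).astype(int); h,s,v=[hsv[:,:,i] for i in range(3)]
m=(h<=14)&(s>135)&(v>30); m[:, :178]=0; m[:,228:]=0; m[:130]=0; m[182:]=0
ps=cnts(m,150)
for p in ps:
    q=plane(T,p,.116)*1e3
    print(len(p),"x min",q[:,0].min(),"y min",q[:,1].min())
    # fit circle r=32 to lower-right silhouette
    c0=np.array([595,247.]); 
    from scipy.optimize import least_squares
    d=q-q.mean(0); sel=q[(q[:,1]<c0[1]+5)&(q[:,0]<c0[0]+10)&(np.abs(np.hypot(*(q-c0).T)-32)<6)]
    r=least_squares(lambda c:np.hypot(*(sel-c).T)-32,c0,loss="soft_l1"); print(len(sel),r.x,np.abs(r.fun).mean())
E
```

```text
[[597.86374688 248.84830911]]
428 x min 564.9279348876378 y min 215.3686034769505
112 [597.07657194 248.08745856] 0.613997824208746
```

Picture: the lid is held level over the jar. In the same camera the lid underside centre is (597,248) and the mouth is (596.6,248), so they are aligned within about 1 mm. Descending.

>>> {"op": "drive_tool", "data": {
  "steps": [
    [1,0,0,0,0],
    [0.7,0,0,0,0],
    [0.3,0,0,0,0],
    [0.3,0,0,0,0],
    [0.3,0,0,0,0],
    [0.3,0,0,0,0],
    [0,0,0,0,0],
    [0,0,0,0,0]
  ]
}}

```text
time: 55.45
eef_pos: [0.5944, 0.2461, 0.1419]
tcp_rot: [0.433, 0.559, -0.433, 0.559]
contact_force: [0.3, 0.2, -1.7]
opening: 0.168
```

>>> {"op": "drive_tool", "data": {
  "steps": [
    [0.4,0,0,0,0],
    [0.4,0,0,0,0],
    [0.4,0,0,0,0],
    [0.3,0,0,0,0],
    [0,0,0,0,0],
    [0,0,0,0,0]
  ]
}}

```text
time: 56.05
eef_pos: [0.5943, 0.246, 0.1267]
tcp_rot: [0.433, 0.559, -0.433, 0.559]
contact_force: [-0.2, 0.2, -1.1]
opening: 0.167
```

Neck entered freely (origin about 74 mm). Continuing to rest.

>>> {"op": "drive_tool", "data": {
  "steps": [
    [0.3,0,0,0,0],
    [0.3,0,0,0,0],
    [0.3,0,0,0,0],
    [0,0,0,0,0],
    [0,0,0,0,0],
    [0,0,0,0,0]
  ]
}}

```text
time: 56.65
eef_pos: [0.5948, 0.2461, 0.1194]
tcp_rot: [0.434, 0.558, -0.433, 0.559]
contact_force: [-1.8, -0.6, 5.6]
opening: 0.166
```

>>> {"op": "drive_tool", "data": {
  "steps": [
    [0,0,0,-8,0],
    [0,0,0,-8,0],
    [0,0,0,-8,0],
    [0,0,0,0,0]
  ]
}}

```text
time: 57.05
eef_pos: [0.5939, 0.2459, 0.1169]
tcp_rot: [0.308, 0.637, -0.308, 0.636]
contact_force: [-0.1, 0.5, -1.3]
opening: 0.17
```

>>> {"op": "drive_tool", "data": {
  "steps": [
    [0,0,0,-8,0],
    [0,0,0,-8,0],
    [0,0,0,0,0]
  ]
}}

```text
time: 57.35
eef_pos: [0.5941, 0.2459, 0.1173]
tcp_rot: [0.217, 0.673, -0.217, 0.673]
contact_force: [0.5, 0.4, -1.4]
opening: 0.167
```

>>> {"op": "drive_tool", "data": {
  "steps": [
    [0,0,0,-8,0],
    [0,0,0,-8,0],
    [0,0,0,0,0]
  ]
}}

```text
time: 57.65
eef_pos: [0.5945, 0.2462, 0.118]
tcp_rot: [0.122, 0.696, -0.122, 0.697]
contact_force: [0.1, 0.8, -0.1]
opening: 0.168
```

>>> {"op": "drive_tool", "data": {
  "steps": [
    [0.2,0,0,0,0],
    [0.2,0,0,0,0],
    [0,0,0,0,0],
    [0,0,0,0,0]
  ]
}}

```text
time: 58.05
eef_pos: [0.5951, 0.2462, 0.1173]
tcp_rot: [0.122, 0.696, -0.122, 0.697]
contact_force: [-4.2, -2.2, 11.0]
opening: 0.168
```

```bash
python3 - <<'E'
from m import *
plan(594,246,112,14); print(tool()[0]["wrist_torque"].round(2))
E
```

```text
t 58.0 at [595.1 246.2 117.3] jaw 70.1 q1 0.23 q6 -0.99 open 0.168 F [-4.2 -2.2 11. ] | shift cm [ 0.53 -0.06 -0.1 ] turn 56.1 (=> q6 opts via 56 or -124)
[-0.11  0.85  0.03]
```

>>> {"op": "drive_tool", "data": {
  "steps": [
    [0,0,0,-8,0],
    [0,0,0,-8,0],
    [0,0,0,0,0]
  ]
}}

```text
time: 58.35
eef_pos: [0.5958, 0.2472, 0.1181]
tcp_rot: [0.024, 0.705, -0.022, 0.708]
contact_force: [-2.8, -1.0, 12.2]
opening: 0.169
```

>>> {"op": "drive_tool", "data": {
  "steps": [
    [0,0,0,-8,0],
    [0,0,0,-8,0],
    [0,0,0,0,0]
  ]
}}

```text
time: 58.65
eef_pos: [0.5944, 0.2464, 0.1142]
tcp_rot: [-0.075, 0.703, 0.075, 0.703]
contact_force: [0.1, 0.5, -1.0]
opening: 0.17
```

>>> {"op": "drive_tool", "data": {
  "steps": [
    [0,0,0,-8,0],
    [0,0,0,0,0]
  ]
}}

```text
time: 58.85
eef_pos: [0.5943, 0.2465, 0.1134]
tcp_rot: [-0.123, 0.696, 0.124, 0.696]
contact_force: [0.0, 2.4, -1.6]
opening: 0.171
```

>>> {"op": "drive_tool", "data": {
  "steps": [
    [0,0,0,-8,0],
    [0,0,0,0,0]
  ]
}}

```text
time: 59.05
eef_pos: [0.594, 0.2465, 0.1133]
tcp_rot: [-0.171, 0.686, 0.172, 0.686]
contact_force: [1.3, 2.9, -2.0]
opening: 0.173
```

It dropped between 72° and 88°. Pressing down gently to confirm the new rest height.

>>> {"op": "drive_tool", "data": {
  "steps": [
    [0.2,0,0,4,0],
    [0.2,0,0,0,0],
    [0,0,0,0,0],
    [0,0,0,0,0]
  ]
}}

```text
time: 59.45
eef_pos: [0.5945, 0.2467, 0.112]
tcp_rot: [-0.146, 0.692, 0.147, 0.692]
contact_force: [-2.1, 2.8, 8.1]
opening: 0.171
```

```bash
python3 - <<'E'
from m import *
plan(594,246,112,14); print(tool()[0]["wrist_torque"].round(2))
E
```

```text
t 59.5 at [594.5 246.7 112. ] jaw 113.9 q1 0.24 q6 -1.75 open 0.171 F [-2.1  2.8  8.1] | shift cm [-0.   -0.04 -0.08] turn -80.1 (=> q6 opts via -80 or 100)
[ 0.52  0.61 -0.02]
```

Caught: origin is about 59.4 mm. Screwing clockwise while following the thread down.

>>> {"op": "drive_tool", "data": {
  "steps": [
    [0.05,0,0,8,0],
    [0.05,0,0,8,0],
    [0.05,0,0,8,0],
    [0.05,0,0,8,0],
    [0,0,0,0,0],
    [0,0,0,0,0]
  ]
}}

```text
time: 60.05
eef_pos: [0.5954, 0.2465, 0.1097]
tcp_rot: [0.049, 0.704, -0.048, 0.706]
contact_force: [0.4, 2.6, 5.1]
opening: 0.169
```

>>> {"op": "drive_tool", "data": {
  "steps": [
    [0.05,0,0,8,0],
    [0.05,0,0,8,0],
    [0.05,0,0,8,0],
    [0.05,0,0,8,0],
    [0,0,0,0,0],
    [0,0,0,0,0]
  ]
}}

```text
time: 60.65
eef_pos: [0.5953, 0.2459, 0.1075]
tcp_rot: [0.241, 0.664, -0.241, 0.665]
contact_force: [-1.1, 0.9, 5.3]
opening: 0.17
```

```bash
python3 - <<'E'
from m import *
plan(594,246,112,14); print(tool()[0]["wrist_torque"].round(2))
E
```

```text
t 60.6 at [595.3 245.9 107.5] jaw 50.1 q1 0.23 q6 -0.64 open 0.170 F [-1.1  0.9  5.3] | shift cm [-0.45 -0.08 -0.1 ] turn 36.1 (=> q6 opts via 36 or -144)
[ 0.23  0.15 -0.14]
```

>>> {"op": "drive_tool", "data": {
  "steps": [
    [0.05,0,0,8,0],
    [0.05,0,0,8,0],
    [0,0,0,0,0]
  ]
}}

```text
time: 60.95
eef_pos: [0.5952, 0.2457, 0.1064]
tcp_rot: [0.332, 0.624, -0.332, 0.625]
contact_force: [-0.8, 0.4, 5.7]
opening: 0.169
```

```bash
python3 - <<'E'
from m import *
plan(594,246,112,14); print(tool()[0]["wrist_torque"].round(2))
E
```

```text
t 61.0 at [595.2 245.7 106.4] jaw 34.0 q1 0.23 q6 -0.36 open 0.169 F [-0.8  0.4  5.7] | shift cm [-0.56 -0.08 -0.09] turn 20.0 (=> q6 opts via 20 or -160)
[ 0.18  0.08 -0.07]
```

>>> {"op": "drive_tool", "data": {
  "steps": [
    [0.05,0,0,6,0],
    [0.05,0,0,6,0],
    [0,0,0,0,0]
  ]
}}

```text
time: 61.25
eef_pos: [0.595, 0.2457, 0.1053]
tcp_rot: [0.395, 0.586, -0.395, 0.587]
contact_force: [-1.9, 1.0, 5.5]
opening: 0.167
```

```bash
python3 - <<'E'
from m import *
plan(594,246,112,14); print(tool()[0]["wrist_torque"].round(2))
E
```

```text
t 61.2 at [595.  245.7 105.3] jaw 22.1 q1 0.23 q6 -0.15 open 0.167 F [-1.9  1.   5.5] | shift cm [-0.67 -0.08 -0.06] turn 8.1 (=> q6 opts via 8 or -172)
[ 0.13  0.23 -0.07]
```

>>> {"op": "drive_tool", "data": {
  "steps": [
    [0.03,0,0,5,0],
    [0.03,0,0,5,0],
    [0,0,0,0,0]
  ]
}}

```text
time: 61.55
eef_pos: [0.5945, 0.2456, 0.105]
tcp_rot: [0.442, 0.551, -0.443, 0.552]
contact_force: [-3.3, 0.0, 7.7]
opening: 0.173
```

```bash
python3 - <<'E'
from m import *
plan(594,246,112,14); print(tool()[0]["wrist_torque"].round(2))
E
```

```text
t 61.5 at [594.5 245.6 105. ] jaw 12.5 q1 0.24 q6 0.02 open 0.173 F [-3.3  0.   7.7] | shift cm [-0.7  -0.04 -0.05] turn -1.5 (=> q6 opts via -2 or 178)
[0.13 0.5  1.1 ]
```

>>> {"op": "drive_tool", "data": {
  "steps": [
    [0,0,0,5,0],
    [0,0,0,5,0],
    [0,0,0,0,0]
  ]
}}

```text
time: 61.85
eef_pos: [0.5954, 0.2443, 0.1054]
tcp_rot: [0.487, 0.509, -0.489, 0.514]
contact_force: [-0.9, -2.2, 7.8]
opening: 0.173
```

```bash
python3 - <<'E'
from m import *
plan(594,246,112,14); print(tool()[0]["wrist_torque"].round(2))
E
```

```text
t 61.9 at [595.4 244.3 105.4] jaw 2.7 q1 0.23 q6 0.19 open 0.173 F [-0.9 -2.2  7.8] | shift cm [-0.66 -0.13 -0.17] turn -11.3 (=> q6 opts via -11 or 169)
[-0.65  0.1   1.55]
```

Hard stop reached (torque jumped from −0.1 to 1.5 N·m and z stopped). Releasing and retreating to check.

>>> {"op": "drive_tool", "data": {
  "steps": [
    [0,0,0,-4,0],
    [0,0,0,0,0.3],
    [0,0,0,0,0.5],
    [0,0,0,0,0.5],
    [0,0,0,0,0.5],
    [-3,0,0,0,0.5],
    [-5,0,0,0,0.5],
    [-4,0,0,0,0.5],
    [0,-4.5,0,0,0.5],
    [0,-4.5,0,0,0.5]
  ]
}}

```text
time: 62.85
eef_pos: [0.5055, 0.2358, 0.2254]
tcp_rot: [0.473, 0.526, -0.471, 0.527]
contact_force: [-0.8, -0.1, 0.4]
opening: 0.504
```

>>> {"op": "drive_tool", "data": {
  "steps": [
    [0,-4.5,0,0,0.5],
    [0,-4.5,0,0,0.5],
    [0,0,0,0,0.5],
    [0,0,0,0,0.5]
  ]
}}

```text
time: 63.25
eef_pos: [0.4149, 0.2259, 0.2233]
tcp_rot: [0.472, 0.527, -0.471, 0.527]
contact_force: [0.1, 0.6, 0.4]
opening: 0.505
```

```bash
python3 - <<'E'
from m import *
plan(594,246,112,14)
for n in("top","scene"):
    c=cam(n); f=c["frame"]
    for p in bars(c): 
        z=.04 if plane(c,p,.04)[:,0].mean()>.55 else .032
        print(n,z," bar",p.mean(0).round(),rect(plane(c,p,z)))
    hsv=cv2.cvtColor(f,cv2.COLOR_RGB2HSV).astype(int); h,s,v=[hsv[:,:,i] for i in range(3)]
    for p in cnts(((h<=14)|(h>170))&(s>110)&(v<90),60,900):
        q=plane(c,p,.015)
        if .45<q[:,0].mean()<.7: print(n,"fold?",rect(q))
    if n=="scene": cv2.imwrite("pics/fin.png",np.vstack([np.hstack([cv2.resize(f[285:335,350:400,::-1],(350,350),interpolation=cv2.INTER_CUBIC)]+[cv2.resize(f[180:330,230:380,::-1],(350,350),interpolation=cv2.INTER_CUBIC)])]))
E
```

```text
t 63.2 at [414.9 225.9 223.3] jaw 6.4 q1 0.28 q6 0.17 open 0.505 F [0.1 0.6 0.4] | shift cm [ 1.115e+01  1.801e+01 -1.000e-02] turn -7.6 (=> q6 opts via -8 or 172)
top 0.04  bar [260. 157.] rect (604.7,127.5) cm (604.1,127.5) 68.5x46.6 ang -88.0
top 0.04  bar [299. 155.] rect (610.3,32.9) cm (609.8,32.8) 65.8x46.9 ang -88.8
top 0.04  bar [339. 153.] rect (616.0,-65.2) cm (615.7,-65.4) 65.8x47.1 ang -89.6
top 0.04  bar [379. 151.] rect (621.7,-163.2) cm (621.1,-162.6) 66.1x47.1 ang -89.6
top fold? rect (583.1,256.2) cm (582.4,256.7) 56.2x20.6 ang -68.7
top fold? rect (558.7,-399.5) cm (558.8,-399.6) 129.9x25.3 ang 4.2
top fold? rect (630.9,293.6) cm (630.6,292.4) 51.6x16.1 ang -60.8
scene 0.04  bar [337. 291.] rect (603.6,131.1) cm (603.6,130.8) 68.1x47.0 ang -86.8
scene 0.04  bar [308. 266.] rect (609.3,35.5) cm (609.4,35.7) 68.6x46.8 ang -86.4
scene 0.04  bar [279. 241.] rect (615.9,-62.9) cm (615.4,-63.1) 68.8x48.1 ang -86.6
scene 0.04  bar [253. 218.] rect (620.8,-160.1) cm (620.9,-160.2) 69.4x47.5 ang -87.4
scene fold? rect (589.0,250.4) cm (585.0,251.4) 62.4x48.0 ang -65.0
scene fold? rect (560.7,-396.0) cm (560.3,-395.6) 126.4x24.1 ang 4.2
```

View pics/fin.png

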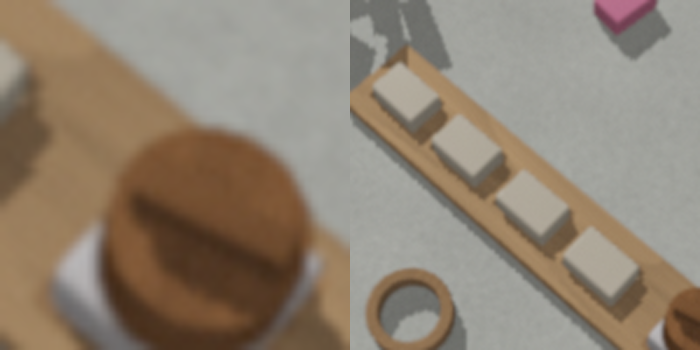

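```bash
python3 - <<'E'
from m import *
c=cam("scene")
P=plane(c,[(350+x/7-.5,285+y/7-.5) for x,y in((135,197),(285,268))],.122)*1e3; d=P[1]-P[0]; print(P,np.hypot(*d),np.degrees(np.arctan2(d[1],d[0])))
E
```

```text
[[610.21752531 229.4606533 ]
 [594.05609002 275.4230049 ]] 48.720937541579225 109.37286406906844
```

```bash
python3 -c "
from h import *
print(sign_off())"
```

```text
the job is handed in; nothing more can be done
None
```

The gift set is finished and the job is handed in. My last checks passed, but `sign_off` reports no verdict.

- **Folder:** It lies in the grey pen tray, seen there by both cameras in the final pictures.
- **Soap bars:** All four ivory bars are in pockets 0 to 3.
    - The first bar caught on the pocket rim. I set it back down on the table, picked it up again, and it then dropped in.
    - The last pictures show every bar at the seated height and square to the tray, with no more than a few degrees of spread. Spacing between bars is 95 to 98 mm. The bars over pockets 2 and 3 are each about 2 mm off centre, inside the 4 mm limit.
    - One bar was knocked aside during the run. I saw this in a later picture and picked it up from its new place.
- **Lid:**
    - It rested level on the neck first, with its origin about 67 mm up.
    - It dropped into the thread after roughly 80° anticlockwise, to about 59 mm.
    - It then screwed clockwise about 97° to a hard stop, where the torque jumped to about 1.5 N·m and it stopped sinking.
    - My height estimate at the stop was about 52.5 mm, slightly below the stated 53 to 55 mm. I put that down to an uncertain grip height.
    - After release, the picture put the grip bar within a few degrees of its angle at the stop.
- **Cup and look-alikes:** I never moved the cup or touched the orange and pink bars, but I did not re-measure the cup at the end.

The two cameras disagreed by about 3 mm along y. I corrected for this using where the gripper actually closed on the bars.

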